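# Dress the keyed cutter arbor

### The job

Take the red nut off the arbor (which way it loosens is not marked: try and feel), then drop the brass key into the arbor's slot until it is fully home, and only then slide on every cutter head that lies on the bench, in any order, with the keyways over the key, each fully down. Put the red nut back on last and turn it until it stops; leave the other things on the bench where they are.

Things in the scene. Friction and masses are not known exactly. Their poses are not given: they have to be found in the camera images.
- stand: fixed stand, upright arbor: blue base plate 150 x 130 x 14 mm, origin at table height under the arbor's axis; dark 60 mm square shoulder, its top 44 mm above the table; steel shaft 32 mm dia. up to 102 mm, rounded lead-in humps to 106 mm; brass stud 14 mm wide to 118 mm, with ledges for the nut's lugs along +y and -y, 12 mm out, each with a stop. The key slot runs down the +x side
- arbor_axis (a point): point on the arbor's axis at the top of the shoulder (44 mm above the table); the first head's underside rests here, the second's 18 mm and the third's 36 mm higher; x points to the key slot
- slot (a point): middle of the floor of the key slot, 17.5 mm from the arbor's axis along the stand's +x, 16 mm above the table: where the key's origin rests when home. The slot is 13 mm wide, open at the top and outwards, its back 9 mm from the axis; below the shoulder's top it is a pocket 28 mm deep, 9 to 25.5 mm from the axis, bevelled at the outer rim
- stud (a point): top of the arbor's brass stud, 118 mm above the table, on the axis; the inside of the nut's roof rests on it. With the nut done up its lugs lie under the ledges with 1.5 mm of play; the nut lifts off, and goes on again, when it is 60 to 105 degrees (85 is the middle) round from done up in the loosening sense, half a turn being the same
- nut: red hexagon nut, on the arbor done up at the start: 44 mm across flats (one faces its x axis), 24 mm tall, 0.14 kg, origin at the centre of its underside (107 mm above the table when on), closed top, two lugs inside along its x axis, white bar on top along them. Done up, x lies along the stand's y. One way it stops dead within 10 degrees, the other way loosens; which is not marked
- block: fixed beech block 80 x 70 x 24 mm, origin at its underside, with a pocket 16 mm deep in the middle of its top in which the key stands
- key: loose brass key upright in the block: 74 mm tall, 14 mm along its x, 10 mm along its y, ends rounded, origin at the centre of its lower end, 8 mm above the table at the start (58 mm stands out of the block). In the slot its x lies along the stand's x, either way round. Home, its top is 90 mm above the table, 12 mm below the shaft's top: let it go from above and it drops the last part
- mat: fixed black rubber mat 130 x 130 x 4 mm, origin at its underside: a clear place to park the nut (not obligatory)
- head_blue: blue cutter head lying flat: 62 x 62 mm square, 18 mm thick, 0.15 kg, origin at the centre of its underside, z up; 35 mm bore with a keyway 14 mm wide on its +x side only, reaching 28 mm from the axis, white mark on the rim there: one heading in the full circle fits. Dark knives in the x faces; any two opposite faces may be gripped. May be absent
- head_blue_keyway (a point): point in the keyway of head_blue, 17.5 mm from the bore's axis along its +x, at its underside; on the arbor it comes over the slot
- head_green: green cutter head lying flat: 62 x 62 mm square, 18 mm thick, 0.15 kg, origin at the centre of its underside, z up; 35 mm bore with a keyway 14 mm wide on its +x side only, reaching 28 mm from the axis, white mark on the rim there: one heading in the full circle fits. Dark knives in the x faces; any two opposite faces may be gripped. May be absent
- head_green_keyway (a point): point in the keyway of head_green, 17.5 mm from the bore's axis along its +x, at its underside; on the arbor it comes over the slot
- head_yellow: yellow cutter head lying flat: 62 x 62 mm square, 18 mm thick, 0.15 kg, origin at the centre of its underside, z up; 35 mm bore with a keyway 14 mm wide on its +x side only, reaching 28 mm from the axis, white mark on the rim there: one heading in the full circle fits. Dark knives in the x faces; any two opposite faces may be gripped. May be absent
- head_yellow_keyway (a point): point in the keyway of head_yellow, 17.5 mm from the bore's axis along its +x, at its underside; on the arbor it comes over the slot
- caliper: digital caliper lying flat, 190 mm; bystander, leave alone; origin at its underside
- ear_defenders: black and green ear defenders, 120 mm wide; bystander, leave alone; origin at its underside
- cleaner: blue bottle of cleaner, 170 mm tall, 60 mm dia.; bystander, leave alone; origin at its underside
- brush: hand brush; bystander, leave alone; origin at its underside
- beech_block: beech offcut 100 x 70 x 50 mm; bystander, leave alone; origin at its underside
- driver: screwdriver; bystander, leave alone; origin at its underside
- tape: orange tape measure, 80 mm dia., 30 mm tall; bystander, leave alone; origin at its underside
Mind the look-alikes: they are no part of the job. What is shaped like the stand but pink is not meant.

How it is judged (in metres and radians):
On the way, in this order (a step that is already met when the one before it is completed fails the run):
1. the nut is off the arbor (over 60 mm from its axis) (horizontal distance between nut and arbor_axis above 0.06 m), for 0.2 s.
2. the key stands fully home in the slot (horizontal distance between key and slot below 0.004 m and z of key in the frame of slot below 0.003 m and angle between key's own z axis and vertical below 0.12 rad), for 0.2 s.
3. every head present is down on the arbor with its keyway over the key (horizontal distance between each of head_blue, head_green, head_yellow and arbor_axis below 0.003 m and horizontal distance between each of head_blue_keyway, head_green_keyway, head_yellow_keyway and slot below 0.006 m and angle between each of head_blue, head_green, head_yellow's own z axis and vertical below 0.06 rad and (z of head_blue in the frame of arbor_axis between -0.0025 and 0.0025 m or z of head_blue in the frame of arbor_axis between 0.0155 and 0.0205 m or z of head_blue in the frame of arbor_axis between 0.0335 and 0.0385 m) and (z of head_green in the frame of arbor_axis between -0.0025 and 0.0025 m or z of head_green in the frame of arbor_axis between 0.0155 and 0.0205 m or z of head_green in the frame of arbor_axis between 0.0335 and 0.0385 m) and (z of head_yellow in the frame of arbor_axis between -0.0025 and 0.0025 m or z of head_yellow in the frame of arbor_axis between 0.0155 and 0.0205 m or z of head_yellow in the frame of arbor_axis between 0.0335 and 0.0385 m)), for 0.2 s.
At the end, for the whole second after the job is handed in: Key home in the slot (4 mm aside, 3 mm high); every head present level, within 3 mm of the axis, keyway 6 mm, at 44, 62 or 80 mm height within 2.5 mm; nut level on the stud (4 mm aside, 3 mm high), lugs within 17 degrees of the stand's y; all at rest (all of step 2 and all of step 3 and horizontal distance between nut and arbor_axis below 0.004 m and height (world z) of nut below 0.11 m and angle between nut's own z axis and vertical below 0.08 rad and angle between the x axis of nut and the y axis of stand, either way round below 0.3 rad and linear speed of each of head_blue, head_green, head_yellow, key, nut below 0.02 m/s); the robot touches nothing.
It fails at once if a bystander (caliper, ear defenders, bottle, brush, offcut, screwdriver, tape) is moved by more than 40 mm (distance of any of caliper, ear_defenders, cleaner, brush, beech_block, driver, tape from where it was at the start of the episode above 0.04 m).
It fails at once if the bottle is tipped over (angle between cleaner's own z axis and vertical above 0.5 rad).
Of head_blue, head_green, head_yellow only 2 to 3 are there at a start; the rules pass over those that are not, and their reading is None.
At some moment in a run one of head_blue, head_green, head_yellow may be knocked a few centimetres aside while the robot is not near it.
It also fails if it takes over 210 s, if anything falls off the work surface, if the arm or the gripper's body presses on something with over 40 N, if the wrist force passes 120 N, or if a joint passes its speed limit or range.

### The arm

A 7-joint arm with a two-finger parallel gripper is mounted at the origin on the work surface. World frame = base frame: x ahead of the robot, y to its left, z up, the work surface at z = 0. Lengths are in mm, angles in rad, forces in N, time in s.
With the tool pointing down it reaches from about 350 to 900 mm from the base axis. Payload 8.1 kg.
Tool frame: the origin (TCP) lies midway between the tips of the shut fingers; the grasp point (between the pads) lies 19 mm behind it; z points along the fingers, y is the line along which they close (so a half turn about z gives the same grasp; the last joint's range is limited). The gripper opens to 92 mm and grips with 3 to 60 N. Pads are 19 mm wide; open, the fingers measure 130 mm over their backs; the gripper's body (75 mm by 190 mm) begins 47 mm behind the grasp point.
Start: joints at [-1.444, 0.434, 0.025, 1.573, -0.012, 1.134, -0.075], TCP at [142.391, 608.577, 226.742] pointing down, gripper open.
Joint ranges: [-2.62, 2.62], [-0.44, 2.09], [-1.27, 1.32], [0.08, 2.57], [-1.32, 4.46], [0.12, 2], [-2.74, 2.74]. Speed limits (rad/s): [2.22, 2.22, 3.01, 3.01, 3.14, 3.14, 3.14].

### API

Orientations are given as a unit quaternion [w, x, y, z].
In Python, from workcell import * gives the robot as it stands.
- The arm moves only by the shell command python3 -m crank 'ROWS' [OPENING]. ROWS is JSON, a list of rows, each a list of 6 numbers: the shift along the tool's x, y, z in m, then the turn, a rotation vector about the tool's x, y, z in degrees. A call has exactly 8 rows; each row is the pose to reach, as a shift and turn from the pose commanded when the call began, along the tool's axes at that moment; what a row does not reach only later rows make up. A row lasts 1/8 s, in which the tool goes at most 62.5 mm and 10.7 degrees, less where a joint would pass 70% of its speed; a pose out of reach is approached as far as the arm can. A call with a gripper value outside its range is refused whole. OPENING is the finger opening in m, from 0 to 0.0918, set as the call begins (- or left out, the last holds). The fingers move at their own pace and stop on an object; the grip force is fixed at half the most. Time passes only in rows, so rows that repeat a pose let the fingers close, or fill a call up. It gives the time, the measured TCP pose, the force, the opening and the grip force at its end, in the units of the state.
- observe(): the state, without advancing time (a new reading comes with each control period).
- capture(name): name is "scene" or "top"; returns a dict with "frame" (420x560x3 uint8, blue, green, red), "z_map" (420x560 float32, mm along the optical axis (not along the pixel's ray), 0 where there is no reading), "vfov" (degrees; the focal length in pixels is half the picture's height over the tangent of half this angle, whatever the lens; pixels are square), "cx", "cy" (the principal point, pixels), "rvec" (rotation vector, rad) and "tvec" (3), from world to camera coordinates, as OpenCV has them. Camera axes: x right, y down, z forward; pixel columns grow to the right and rows downward; lengths in mm; the calibration is good to about 2 mm. A picture is of the moment at which its call begins.
- sign_off(): hands the job in; it is judged then, once.
The state is a dict: "time": time; "joints": joint angles; "joint_velocities": joint speeds; "joint_torque": joint torques, N m; "eef_pos": TCP position; "eef_rot": TCP orientation; "contact_force": force on the tool from outside, world axes, zero at the start; "torque": the same for the moment, N m; "opening": opening from 0.0 (shut) to 1.0 (fully open); "finger_force": force on a finger pad.
Only numpy, scipy, OpenCV 4.12 (cv2) and the standard library are available. Lean on these libraries where they do the work, as an engineer would, in place of code of your own. Each camera call takes 0.05 s, during which the arm holds its last target. There are 200 camera calls.

## Working session

There is one attempt and no reset: what is moved stays moved. The work goes in short steps, Python scripts to look and compute and a shell command to move; the robot and the scene stay as the last step left them, time stands still between calls to the robot, and variables do not carry over. Pictures are saved under pics/ and viewed, at most 17 in all, crops included, and the job is handed in when it is done.

```bash
ls; mkdir -p pics; cat > h.py <<'E'
from workcell import *
import numpy as np, cv2, sys
from scipy.spatial.transform import Rotation as R
def cap(n):
    c=capture(n); f=c["frame"].shape[0]/2/np.tan(np.radians(c["vfov"])/2)
    c["K"]=np.array([[f,0,c["cx"]],[0,f,c["cy"]],[0,0,1.]])
    c["R"]=cv2.Rodrigues(np.array(c["rvec"],float))[0]; c["t"]=np.array(c["tvec"],float).ravel()
    return c
def ray(c,u,v,z):
    "world point on plane z through pixel"
    d=c["R"].T@np.linalg.inv(c["K"])@np.array([u,v,1.]); o=-c["R"].T@c["t"]
    return o+d*(z-o[2])/d[2]
def cloud(c):
    z=c["z_map"]; v,u=np.indices(z.shape)
    p=np.stack([u,v,np.ones_like(u)],-1)@np.linalg.inv(c["K"]).T*z[...,None]
    return (p-c["t"])@c["R"]
def proj(c,P):
    q=c["K"]@(c["R"]@np.asarray(P,float)+c["t"]); return q[:2]/q[2]
def tcp():
    s=observe(); q=s["eef_rot"]; return np.array(s["eef_pos"]),R.from_quat([q[1],q[2],q[3],q[0]])
E
python3 - <<'E'
from h import *
for n in("scene","top"):
    c=cap(n); cv2.imwrite(f"pics/{n}0.png",c["frame"]); print(n,-c["R"].T@c["t"],c["R"][2],c["K"][0,0],c["cx"],c["cy"])
s=observe(); print(s)
p,r=tcp(); print(r.as_matrix().round(3))
E
```

```text
pics
scene [1393.55190174 -428.20460147  912.64688529] [-0.70971405  0.32285097 -0.62615751] 459.62385790174613 277.9136457739992 205.0308240791912
top [ 243.30096941   -3.58803151 1443.49763709] [ 0.1595729  -0.01237536 -0.98710857] 457.83880352656166 279.1062145208719 208.31704022194387
{'time': 0.1, 'joints': array([-1.44361683,  0.43516874,  0.02496689,  1.57400625, -0.01158872,
        1.13400762, -0.07508827]), 'joint_velocities': array([-0.00085318, -0.0023073 ,  0.00146435, -0.00096628,  0.00081406,
        0.00073406, -0.00151375]), 'joint_torque': array([ 3.01407039e-03, -6.69130683e+01,  9.88126695e-01, -3.15147436e+01,
       -6.03987998e-02,  3.74381198e-02,  7.56682653e-05]), 'eef_pos': array([142.2980815 , 608.10904186, 226.01373336]), 'eef_rot': array([-1.34504494e-05,  1.14660389e-01,  9.93404486e-01, -7.22467522e-04]), 'contact_force': array([-0.46639896,  0.92426453, -1.09106411]), 'torque': array([-0.03007184,  0.03861024,  0.00300337]), 'finger_force': 0.0, 'opening': 0.9992025077456946}
[[-0.974  0.228 -0.   ]
 [ 0.228  0.974 -0.001]
 [-0.    -0.001 -1.   ]]
```

View pics/scene0.png

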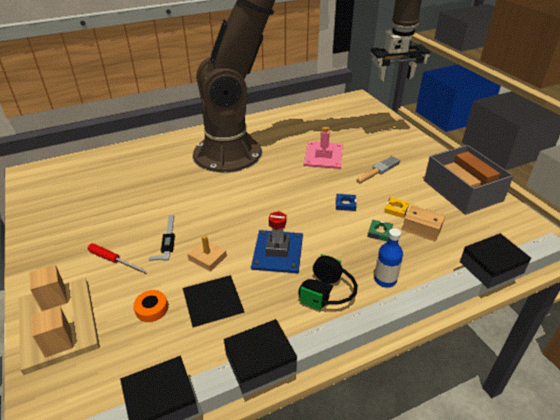

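View pics/top0.png

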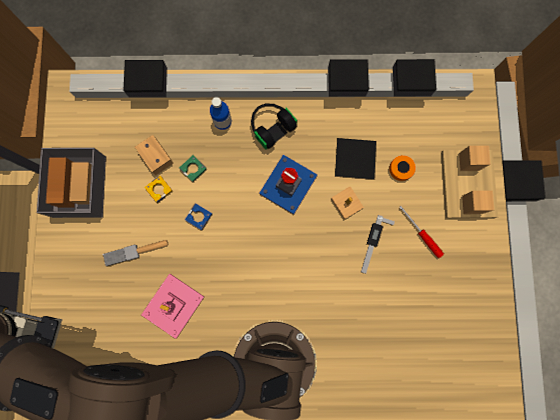

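Top view: the blue stand with the red nut is at (288,180). The key stands in its block at (348,203), the mat is at (356,158), and the heads are blue (199,216), green (193,168) and yellow (158,188). Look-alikes are the pink stand (173,305), whose stud is brass-coloured like the key, the red driver handle (430,245), the offcut (153,153) and the orange tape (403,167). By the description I choose the blue stand, the red nut on it and the key in the small block. Next: measure, plus one close crop.

```bash
python3 - <<'E'
from h import *
t=cap("top"); s=cap("scene")
def crop(c,x,y,w,h,k): return cv2.resize(c["frame"][y:y+h,x:x+w],None,fx=k,fy=k,interpolation=cv2.INTER_CUBIC)
a=crop(t,245,140,130,100,3)[:300,:390]; b=crop(s,180,200,130,100,3)[:300,:390]
d=crop(t,135,140,130,100,3)[:300,:390]; e=crop(s,325,170,130,100,3)[:300,:390]
cv2.imwrite("pics/crop1.png",np.vstack([np.hstack([a,b]),np.hstack([d,e])]))
hsv=cv2.cvtColor(t["frame"],cv2.COLOR_BGR2HSV)
C=cloud(t)
def m(lo,hi,x0,y0,x1,y1):
    k=cv2.inRange(hsv,lo,hi); z=np.zeros_like(k); z[y0:y1,x0:x1]=k[y0:y1,x0:x1]; return z
def rep(n,k,z):
    v,u=np.nonzero(k); P=np.array([ray(t,a,b,z) for a,b in zip(u,v)])[:,:2].astype(np.float32)
    r=cv2.minAreaRect(P); print(n,len(u),"mean",P.mean(0).round(1),"rect",np.round(r[0],1),np.round(r[1],1),round(r[2],1),"zmed",np.median(C[k>0][:,2]).round(1))
rep("stand",m((100,100,40),(125,255,255),255,150,322,216),14)
rep("blue",m((100,100,40),(125,255,255),180,200,215,235),18)
rep("green",m((60,80,40),(95,255,255),178,152,208,185),18)
rep("yellow",m((20,170,120),(32,255,255),143,174,175,205),18)
red=m((0,170,60),(6,255,255),270,160,305,200)|m((174,170,60),(180,255,255),270,160,305,200)
rep("nut",red,131)
rep("mat",m((0,0,0),(180,255,45),333,135,380,182),4)
print(hsv[203,348],hsv[200,340],hsv[188,158])
E
```

```text
stand 1314 mean [549.3 -49.6] rect [553.7 -50.6] [127.3 148.8] 58.4 zmed 14.0
blue 240 mean [450.5 232.6] rect [450.3 233.1] [61.2 60.5] 57.8 zmed 17.8
green 229 mean [606.5 253.7] rect [606.2 254.2] [62.4 56.5] 44.5 zmed 18.0
yellow 259 mean [541.4 363.7] rect [540.3 362.7] [63.2 62.1] 39.2 zmed 17.0
nut 163 mean [553.2 -50.6] rect [554.1 -50.1] [46.3 44.9] 17.2 zmed 131.1
mat 1466 mean [ 639.3 -270.3] rect [ 639.6 -270.2] [126.3 126.4] 84.8 zmed 4.1
[ 19 213  72] [ 16 148 219] [ 19 126 222]
```

View pics/crop1.png

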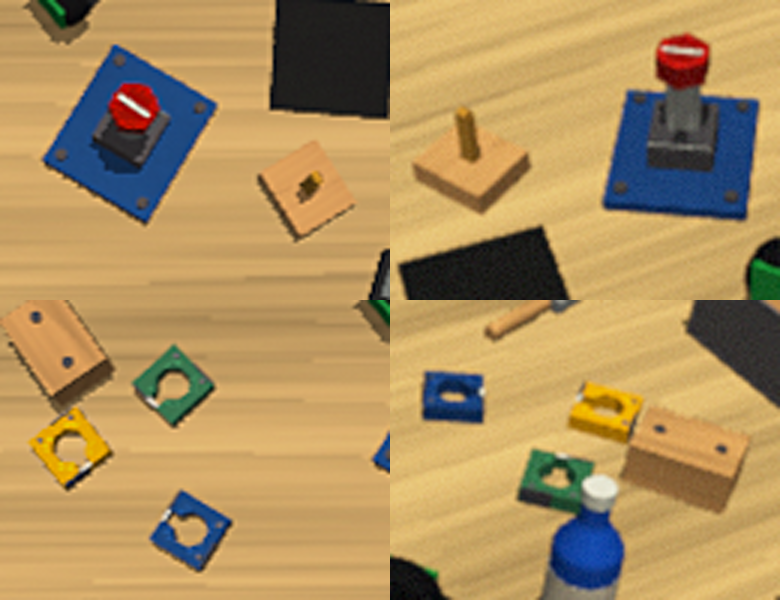

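The choice is confirmed: the blue stand carries the red nut, with its white bar at about (135,103) in the crop, and the key stands in the block at (310,185). All three heads are there, with white marks visible. The slot side should show once the nut is off. Approaching the nut.

```bash
cat >> h.py <<'E'
def goal(x,y,z,yaw=None,exact=False):
    "shift (m) and turn (deg) in tool axes from here to TCP x,y,z, tool pointing down, tool y at yaw deg (mod 180 unless exact)"
    p,r=tcp(); M=r.as_matrix(); cur=np.degrees(np.arctan2(M[1,1],M[0,1]))
    if yaw is None: yaw=cur; exact=True
    d=(yaw-cur+180)%360-180 if exact else (yaw-cur+90)%180-90
    a=np.radians(cur+d); Y=np.array([np.cos(a),np.sin(a),0]); Z=np.array([0,0,-1.]); G=np.column_stack([np.cross(Y,Z),Y,Z])
    rv=np.degrees((r.inv()*R.from_matrix(G)).as_rotvec()); sh=r.inv().apply(np.array([x,y,z])-p)/1000
    s=observe()
    print("at",p.round(1),"yaw",cur.round(1),"q7",round(s["joints"][6],2),"t",round(s["time"],1),"shift",sh.round(4).tolist(),"turn",rv.round(1).tolist())
if __name__=="__main__": goal(*[float(v) for v in sys.argv[1:]])
E
python3 h.py 553.5 -50.4 200 -1.6 1
```

```text
at [142.3 608.3 226.2] yaw 76.8 q7 -0.08 t 0.2 shift [-0.5504, -0.5476, 0.0268] turn [-0.0, 0.0, 78.4]
```

```bash
python3 -m crank '[[-0.04,-0.04,0,0,0,6],[-0.08,-0.08,0,0,0,12],[-0.12,-0.12,0,0,0,18],[-0.16,-0.16,0,0,0,24],[-0.2,-0.2,0,0,0,30],[-0.24,-0.24,0,0,0,36],[-0.28,-0.28,0,0,0,42],[-0.32,-0.32,0,0,0,48]]' 0.08; python3 h.py 553.5 -50.4 200 -1.6 1
```

```text
time: 1.2
eef_pos: [381.8, 222.5, 226.9]
eef_rot: [-0.0, 0.51, 0.86, 0.0]
contact_force: [1.1, 0.6, 0.1]
opening: 0.877
finger_force: 0.0
at [381.8 222.5 226.9] yaw 28.6 q7 -0.08 t 1.2 shift [-0.3218, 0.0199, 0.0268] turn [0.0, -0.0, 30.2]
```

```bash
python3 -m crank '[[-0.05,0.003,0,0,0,5],[-0.1,0.006,0,0,0,10],[-0.15,0.01,0,0,0,15],[-0.2,0.013,0,0,0,20],[-0.25,0.016,0.01,0,0,25],[-0.3,0.019,0.02,0,0,30.2],[-0.322,0.02,0.027,0,0,30.2],[-0.322,0.02,0.027,0,0,30.2]]'; python3 h.py 553.5 -50.4 106 -1.6
```

```text
time: 2.2
eef_pos: [553.8, -50.2, 199.1]
eef_rot: [0.0, 0.717, 0.698, -0.001]
contact_force: [-0.9, 0.7, -0.2]
opening: 0.873
finger_force: 0.0
at [553.8 -50.2 199.1] yaw -1.5 q7 0.23 t 2.2 shift [-0.0001, -0.0002, 0.0931] turn [-0.1, 0.1, 0.1]
```

```bash
python3 -m crank '[[0,0,0.03,0,0,0],[0,0,0.06,0,0,0],[0,0,0.08,0,0,0],[0,0,0.093,0,0,0],[0,0,0.093,0,0,0],[0,0,0.093,0,0,0],[0,0,0.093,0,0,0],[0,0,0.093,0,0,0]]' 0.06 && python3 -m crank '[[0,0,0,0,0,0],[0,0,0,0,0,0],[0,0,0,0,0,0],[0,0,0,0,0,0],[0,0,0,0,0,0],[0,0,0,0,0,0],[0,0,0,0,0,0],[0,0,0,0,0,0]]' 0.035; python3 -c "
from h import *
goal(553.5,-50.4,106); print(observe()['torque'],observe()['contact_force'])"
```

```text
time: 3.2
eef_pos: [554.1, -48.4, 107.2]
eef_rot: [0.0, 0.716, 0.699, 0.0]
contact_force: [0.7, -0.2, 0.5]
opening: 0.652
finger_force: 0.0
time: 4.2
eef_pos: [553.8, -48.4, 106.8]
eef_rot: [-0.0, 0.716, 0.699, 0.0]
contact_force: [-1.7, 0.9, 4.5]
opening: 0.505
finger_force: 30.0
at [553.8 -48.4 106.8] yaw -1.4 q7 0.31 t 4.2 shift [-0.002, -0.0003, 0.0008] turn [-0.0, -0.0, -0.0]
[-0.05315698  0.48245705 -0.0103044 ] [-1.68096704  0.87688737  4.51180794]
```

```bash
python3 -m crank '[[0.0,0,0,0,0,2],[0,0,0,0,0,5],[0,0,0,0,0,8],[0,0,0,0,0,11],[0,0,0,0,0,14],[0,0,0,0,0,14],[0,0,0,0,0,14],[0,0,0,0,0,14]]'; python3 -c "
from h import *
goal(553.5,-50.4,106); print(observe()['torque'],observe()['contact_force'])"
```

```text
time: 5.2
eef_pos: [554.2, -48.5, 106.8]
eef_rot: [0.0, 0.795, 0.606, 0.0]
contact_force: [2.6, -0.7, 1.3]
opening: 0.505
finger_force: 30.0
at [554.2 -48.5 106.8] yaw -15.4 q7 0.12 t 5.2 shift [-0.002, -0.0002, 0.0008] turn [0.0, 0.0, -0.0]
[-0.31493654 -0.20841384  0.04499051] [ 2.61664446 -0.71280668  1.34420474]
```

```bash
python3 -m crank '[[0.0,0,0,0,0,10],[0,0,0,0,0,20],[0,0,0,0,0,30],[0,0,0,0,0,40],[0,0,0,0,0,50],[0,0,0,0,0,60],[0,0,0,0,0,70],[0,0,0,0,0,70]]'; python3 -c "
from h import *
goal(553.5,-50.4,106); print(observe()['torque'],observe()['contact_force'])
c=cap('top'); cv2.imwrite('pics/n1.png',cv2.resize(c['frame'][130:230,230:350],None,fx=5,fy=5,interpolation=cv2.INTER_CUBIC))"
```

```text
time: 6.2
eef_pos: [554.1, -48.7, 106.8]
eef_rot: [0.0, 0.999, 0.04, 0.0]
contact_force: [-0.2, -1.3, 4.0]
opening: 0.502
finger_force: 30.0
at [554.1 -48.7 106.8] yaw -85.4 q7 -0.85 t 6.2 shift [-0.0007, 0.0017, 0.0008] turn [0.1, -0.0, 0.0]
[-0.39823129  0.00831795 -0.05687831] [-0.2201952  -1.25805092  3.95456212]
```

```bash
python3 -m crank '[[0,0,-0.002,0,0,0],[0,0,-0.004,0,0,0],[0,0,-0.006,0,0,0],[0,0,-0.008,0,0,0],[0,0,-0.008,0,0,0],[0,0,-0.008,0,0,0],[0,0,-0.008,0,0,0],[0,0,-0.008,0,0,0]]'; python3 h.py 639.5 -270 160 -85
```

```text
time: 7.25
eef_pos: [553.9, -48.3, 114.7]
eef_rot: [-0.0, 0.999, 0.04, 0.0]
contact_force: [-0.9, -2.8, -0.1]
opening: 0.505
finger_force: 30.0
at [553.9 -48.3 114.7] yaw -85.4 q7 -0.86 t 7.2 shift [0.0674, 0.2279, -0.0453] turn [-0.0, -0.0, -0.4]
```

```bash
python3 -m crank '[[0,0,-0.025,0,0,0],[0,0,-0.045,0,0,0],[0.01,0.035,-0.045,0,0,0],[0.023,0.08,-0.045,0,0,0],[0.037,0.125,-0.045,0,0,0],[0.05,0.17,-0.045,0,0,0],[0.0674,0.228,-0.045,0,0,0],[0.0674,0.228,-0.045,0,0,0]]'; python3 h.py 639.5 -270 25 -85
```

```text
time: 8.25
eef_pos: [638.8, -276.5, 160.3]
eef_rot: [0.002, 0.999, 0.037, 0.0]
contact_force: [-0.3, 0.4, -1.1]
opening: 0.502
finger_force: 30.0
at [ 638.8 -276.5  160.3] yaw -85.7 q7 -0.65 t 8.2 shift [0.0012, -0.0069, 0.1353] turn [0.2, -0.0, -0.7]
```

```bash
python3 -m crank '[[0,0,0.04,0,0,0],[0,0,0.08,0,0,0],[0,0,0.11,0,0,0],[0,0,0.13,0,0,0],[0,0,0.135,0,0,0],[0,0,0.135,0,0,0],[0,0,0.135,0,0,0],[0,0,0.135,0,0,0]]'; python3 - <<'E'
from h import *
goal(639.5,-270,5)
t=cap("top"); cv2.imwrite('pics/st1.png',cv2.resize(t['frame'][140:220,245:370],None,fx=6,fy=6,interpolation=cv2.INTER_CUBIC))
E
```

```text
time: 9.25
eef_pos: [639.9, -270.4, 25.7]
eef_rot: [0.0, 0.999, 0.04, 0.001]
contact_force: [-0.4, 0.3, -1.7]
opening: 0.502
finger_force: 30.0
at [ 639.9 -270.4   25.7] yaw -85.4 q7 -0.56 t 9.2 shift [-0.0004, -0.0005, 0.0207] turn [0.0, -0.1, 0.0]
```

View pics/st1.png

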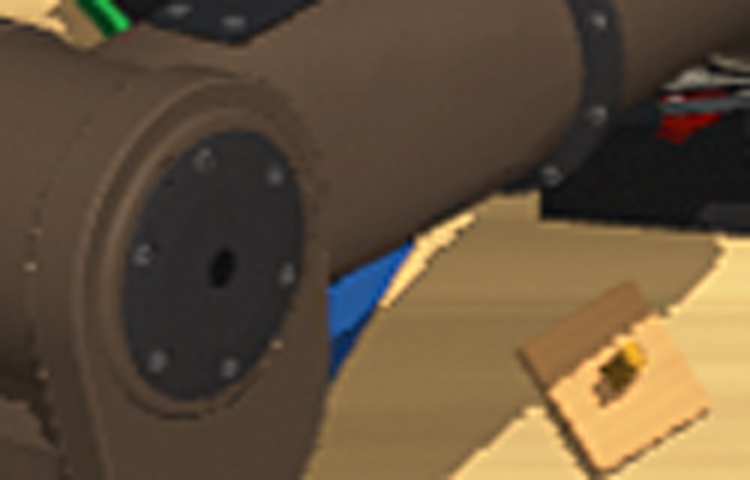

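The arm hides the stand here. The nut is held over the mat (red at 690,110) and the key block is at (620,370). Putting the nut down.

```bash
python3 -m crank '[[0,0,0.01,0,0,0],[0,0,0.016,0,0,0],[0,0,0.019,0,0,0],[0,0,0.02,0,0,0],[0,0,0.02,0,0,0],[0,0,0.02,0,0,0],[0,0,0.02,0,0,0],[0,0,0.02,0,0,0]]'; python3 -m crank '[[0,0,0,0,0,0],[0,0,0,0,0,0],[0,0,0,0,0,0],[0,0,0,0,0,0],[0,0,-0.04,0,0,0],[0,0,-0.09,0,0,0],[0,0,-0.14,0,0,0],[0,0,-0.18,0,0,0]]' 0.065; python3 h.py 480 -240 180 -85
```

```text
time: 10.3
eef_pos: [639.5, -270.2, 4.8]
eef_rot: [0.0, 0.999, 0.04, 0.0]
contact_force: [-0.2, 0.5, -1.2]
opening: 0.505
finger_force: 30.0
time: 11.3
eef_pos: [639.6, -270.5, 187.0]
eef_rot: [0.0, 0.999, 0.04, 0.001]
contact_force: [-0.4, 0.2, -0.1]
opening: 0.707
finger_force: 0.0
at [ 639.6 -270.5  187. ] yaw -85.4 q7 -0.67 t 11.3 shift [-0.1566, -0.0433, 0.0068] turn [0.0, -0.1, -0.4]
```

```bash
python3 - <<'E'
from h import *
t=cap("top"); s=cap("scene")
def crop(c,x,y,w,h,k): return cv2.resize(c["frame"][y:y+h,x:x+w],None,fx=k,fy=k,interpolation=cv2.INTER_CUBIC)
a=crop(t,250,130,130,100,3); b=crop(s,170,190,130,100,3)
c=crop(s,255,210,50,50,6); d=crop(s,185,225,50,50,6)
cv2.imwrite("pics/k1.png",np.vstack([np.hstack([a,b]),np.hstack([c,d,np.zeros((300,180,3),np.uint8)])]))
E
```

```text
(no output)
```

View pics/k1.png

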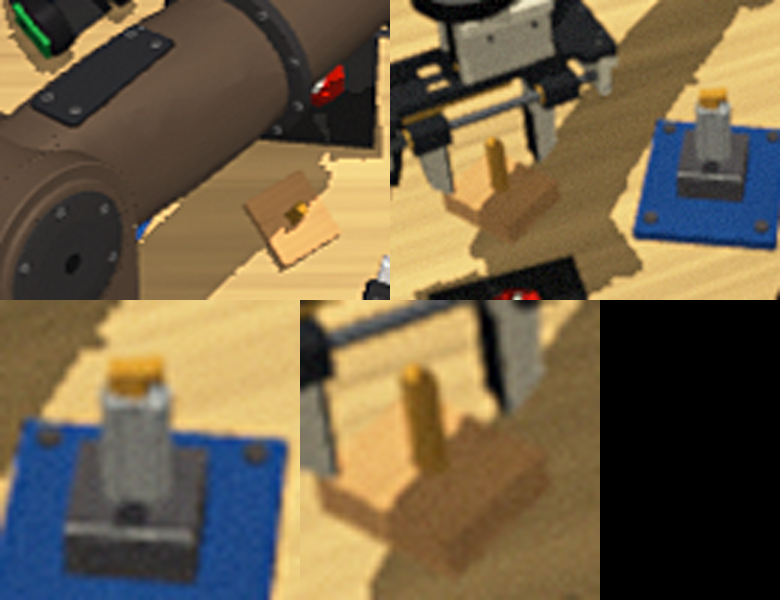

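The slot's pocket shows as a dark notch at (130,513), in front of the shaft on the camera-facing side. So stand +x points at about -31.6°. The key stands in the block, its top at (415,370) in the crop. Measuring key and block from the saved first pictures.

```bash
python3 - <<'E'
from h import *
t=cap("top"); s=cap("scene")
T=cv2.imread("pics/top0.png"); S=cv2.imread("pics/scene0.png")
h=cv2.cvtColor(T,cv2.COLOR_BGR2HSV)[180:226,325:370].astype(int)
k=((h[...,0]<18)&(h[...,1]>105)&(h[...,2]>150)).astype(np.uint8)
k=cv2.morphologyEx(k,cv2.MORPH_OPEN,np.ones((3,3),np.uint8))
n,l,st,_=cv2.connectedComponentsWithStats(k); print(st[1:])
i=1+st[1:,4].argmax(); v,u=np.nonzero(l==i)
P=np.array([ray(t,a+325,b+180,24)[:2] for a,b in zip(u,v)],np.float32); print("block",cv2.minAreaRect(P))
# key pixels
for img,c,(x0,y0,x1,y1),nm in((T,t,(338,193,360,214),"top"),(S,s,(198,230,214,258),"scene")):
    h=cv2.cvtColor(img,cv2.COLOR_BGR2HSV)[y0:y1,x0:x1]
    print(nm); 
    for r in range(h.shape[0]): print(y0+r,' '.join(f"{a[0]:2d}/{a[1]:3d}/{a[2]:3d}" for a in h[r,::1][:22])) if nm=="top" and 198<=y0+r<=208 else None
    m=((h[...,1]>185)).astype(np.uint8); v,u=np.nonzero(m); print(len(u),u.min()+x0,u.max()+x0,v.min()+y0,v.max()+y0)
print("scene key top", ray(s,204.2,237.0,80))
E
```

```text
[[  7   7  31  31 525]]
block ((492.578125, -236.67623901367188), (81.35055541992188, 72.09637451171875), 31.32058334350586)
top
198 16/148/223 16/148/224 16/146/223 16/148/221 15/148/220 16/149/219 15/148/220 16/147/225 16/148/229 16/149/195 18/181/137 19/217/187 20/215/222 18/190/185 15/149/197 16/146/226 16/148/224 16/148/221 16/148/221 16/146/218 17/135/209 18/126/206
199 16/146/223 16/145/221 16/149/219 16/149/219 15/148/219 16/148/222 16/149/226 16/149/231 16/150/199 17/172/108 19/222/ 84 19/213/152 19/213/205 19/208/213 17/168/202 16/146/226 16/148/222 16/148/219 16/148/217 15/152/215 16/144/209 18/132/203
200 16/148/219 16/149/219 16/149/219 16/147/220 16/149/222 16/148/225 15/148/227 15/150/196 17/179/114 20/226/ 62 19/202/ 63 19/210/108 19/213/175 19/212/184 17/178/188 16/154/224 16/148/220 15/148/215 16/149/210 16/151/211 16/151/215 17/140/212
201 16/148/219 16/150/220 16/148/221 16/147/220 16/148/221 16/148/227 16/150/187 18/202/ 62 19/230/ 62 19/209/ 72 19/208/ 71 19/213/ 72 19/214/ 87 17/182/170 17/159/232 15/145/221 15/149/216 15/147/215 15/149/214 15/148/217 15/149/21
[... 1136 characters left out ...]
149/226 16/149/222 16/148/219 16/147/218 15/146/220 16/149/222 16/149/221 15/147/219 15/147/218 15/149/217
207 15/149/188 16/147/234 16/146/225 16/149/222 16/149/221 16/148/224 16/150/195 15/147/130 16/150/184 16/147/238 16/147/231 16/147/225 16/147/221 16/147/219 16/148/220 16/148/222 16/147/222 16/148/220 16/147/218 15/147/217 15/148/216 16/149/216
208 15/152/154 16/149/234 16/149/226 15/148/221 15/149/218 16/149/218 16/148/224 16/148/231 16/148/231 16/148/227 16/148/224 16/147/220 16/148/220 16/149/222 16/147/224 16/148/221 16/147/220 16/149/219 16/147/218 16/149/217 16/148/220 16/148/224
27 345 351 197 204
scene
80 202 209 236 253
scene key top [ 489.36692405 -233.73316213   80.        ]
```

```bash
python3 h.py 492 -236 130 -58.7
```

```text
at [ 639.7 -270.2  185.3] yaw -85.4 q7 -0.67 t 11.5 shift [-0.1445, -0.0461, 0.0551] turn [0.0, -0.1, -26.7]
```

```bash
python3 -m crank '[[-0.03,-0.01,0.01,0,0,-6],[-0.06,-0.02,0.02,0,0,-12],[-0.1,-0.03,0.03,0,0,-18],[-0.13,-0.04,0.045,0,0,-24],[-0.1445,-0.046,0.055,0,0,-26.7],[-0.1445,-0.046,0.055,0,0,-26.7],[-0.1445,-0.046,0.055,0,0,-26.7],[-0.1445,-0.046,0.055,0,0,-26.7]]' 0.05; python3 h.py 492 -236 62 -58.7
python3 -c "
from h import *
s=cap('scene');t=cap('top')
f=lambda c,x,y:cv2.resize(c['frame'][y:y+60,x:x+60],None,fx=6,fy=6,interpolation=cv2.INTER_CUBIC)
cv2.imwrite('pics/k2.png',np.hstack([f(s,175,205),f(t,320,170)]))"
```

```text
time: 12.5
eef_pos: [492.6, -236.3, 129.8]
eef_rot: [0.0, 0.963, 0.27, 0.0]
contact_force: [-0.7, 0.8, -0.1]
opening: 0.548
finger_force: 0.0
at [ 492.6 -236.3  129.8] yaw -58.7 q7 -0.17 t 12.5 shift [-0.0003, -0.0006, 0.0678] turn [0.0, 0.0, 0.0]
```

View pics/k2.png

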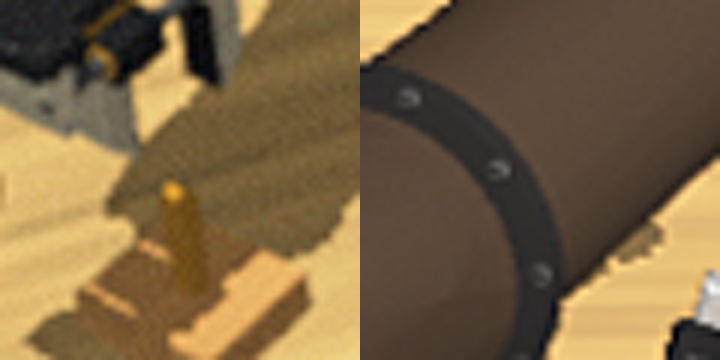

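The fingers, at (120,130) and (220,70), straddle the key's top at (172,190). Descending and gripping.

```bash
python3 -m crank '[[0,0,0.02,0,0,0],[0,0,0.04,0,0,0],[0,0,0.058,0,0,0],[0,0,0.068,0,0,0],[0,0,0.068,0,0,0],[0,0,0.068,0,0,0],[0,0,0.068,0,0,0],[0,0,0.068,0,0,0]]'; python3 -m crank '[[0,0,0,0,0,0],[0,0,0,0,0,0],[0,0,0,0,0,0],[0,0,0,0,0,0],[0,0,0,0,0,0],[0,0,0,0,0,0],[0,0,0,0,0,0],[0,0,0,0,0,0]]' 0.003;python3 h.py 492 -236 62 -58.7
```

```text
time: 13.6
eef_pos: [491.9, -236.1, 62.1]
eef_rot: [0.0, 0.963, 0.27, 0.0]
contact_force: [0.2, 0.6, -0.2]
opening: 0.542
finger_force: 0.0
time: 14.6
eef_pos: [491.7, -236.0, 61.7]
eef_rot: [0.0, 0.963, 0.27, 0.0]
contact_force: [-0.0, -0.3, -0.4]
opening: 0.105
finger_force: 29.9
at [ 491.7 -236.    61.7] yaw -58.7 q7 -0.09 t 14.6 shift [0.0003, 0.0001, -0.0003] turn [0.0, -0.0, 0.0]
```

```bash
python3 -m crank '[[0,0,-0.02,0,0,0],[0,0,-0.06,0,0,0],[0,0,-0.1,0,0,0],[0,0,-0.13,0,0,0],[0,0,-0.13,0,0,0],[0,0,-0.13,0,0,0],[0,0,-0.13,0,0,0],[0,0,-0.13,0,0,0]]'; python3 h.py 571.2 -61.1 190 -121.6
```

```text
time: 15.6
eef_pos: [491.2, -235.8, 190.9]
eef_rot: [-0.0, 0.963, 0.27, -0.001]
contact_force: [-0.7, -0.6, 0.7]
opening: 0.104
finger_force: 29.9
at [ 491.2 -235.8  190.9] yaw -58.7 q7 -0.24 t 15.6 shift [0.1591, -0.1077, 0.0008] turn [-0.0, 0.1, 62.9]
```

```bash
python3 -m crank '[[0.02,-0.015,0,0,0,9],[0.05,-0.03,0,0,0,18],[0.08,-0.05,0,0,0,27],[0.11,-0.07,0,0,0,36],[0.135,-0.09,0,0,0,45],[0.159,-0.1077,0,0,0,54],[0.159,-0.1077,0,0,0,62.9],[0.159,-0.1077,0,0,0,62.9]]'; python3 - <<'E'
from h import *
goal(571.2,-61.1,115,-121.6)
s=cap("scene"); cv2.imwrite("pics/k3.png",cv2.resize(s["frame"][170:270,230:330],None,fx=6,fy=6,interpolation=cv2.INTER_CUBIC))
E
```

```text
time: 16.6
eef_pos: [571.3, -61.2, 191.0]
eef_rot: [0.001, 0.962, -0.271, -0.0]
contact_force: [-0.1, 0.3, -1.4]
opening: 0.105
finger_force: 29.9
at [571.3 -61.2 191. ] yaw -121.5 q7 -1.43 t 16.6 shift [-0.0001, -0.0001, 0.076] turn [0.1, 0.0, 0.1]
```

View pics/k3.png

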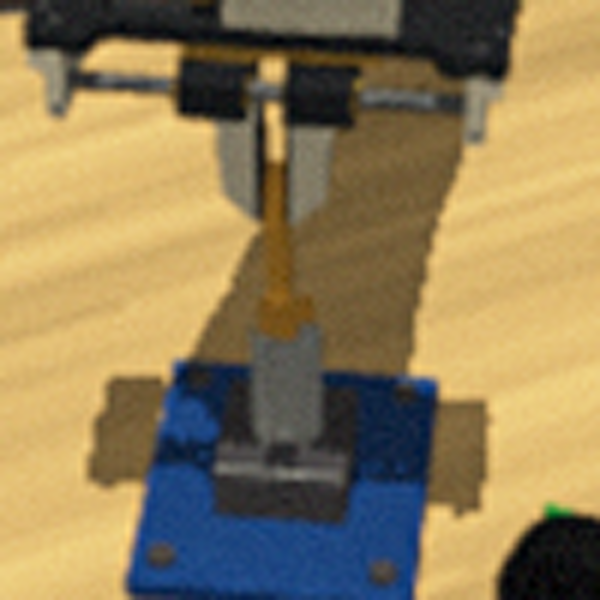

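The key hangs upright above the slot side, its lower end at (283,300), in line with the pocket at (283,455). Lowering it in with a force check.

```bash
python3 -m crank '[[0,0,0.012,0,0,0],[0,0,0.022,0,0,0],[0,0,0.03,0,0,0],[0,0,0.036,0,0,0],[0,0,0.041,0,0,0],[0,0,0.045,0,0,0],[0,0,0.045,0,0,0],[0,0,0.045,0,0,0]]'; python3 h.py 571.2 -61.1 115 -121.6
```

```text
time: 17.65
eef_pos: [571.6, -61.4, 146.9]
eef_rot: [-0.0, 0.962, -0.272, 0.0]
contact_force: [0.3, -0.1, -1.2]
opening: 0.105
finger_force: 29.9
at [571.6 -61.4 146.9] yaw -121.6 q7 -1.39 t 17.6 shift [-0.0005, 0.0, 0.0319] turn [-0.0, -0.0, 0.0]
```

```bash
python3 -m crank '[[0,0,0.006,0,0,0],[0,0,0.012,0,0,0],[0,0,0.018,0,0,0],[0,0,0.024,0,0,0],[0,0,0.03,0,0,0],[0,0,0.033,0,0,0],[0,0,0.033,0,0,0],[0,0,0.033,0,0,0]]'; python3 -c "
from h import *
goal(571.2,-61.1,115)
M=tcp()[1].as_matrix(); print(M.round(2).tolist())"
```

```text
time: 18.65
eef_pos: [571.6, -61.4, 113.9]
eef_rot: [-0.0, 0.962, -0.272, 0.0]
contact_force: [0.3, 0.2, -0.9]
opening: 0.105
finger_force: 29.9
at [571.6 -61.4 113.9] yaw -121.6 q7 -1.36 t 18.6 shift [-0.0005, -0.0001, -0.0011] turn [-0.0, -0.0, -0.0]
[[0.85, -0.52, 0.0], [-0.52, -0.85, -0.0], [0.0, -0.0, -1.0]]
```

```bash
Z='0'; python3 -m crank '[[0,0.001,0,0,0,0],[0,0.002,0,0,0,0],[0,0.003,0,0,0,0],[0,0.003,0,0,0,0],[0,0.003,0,0,0,0],[0,0.003,0,0,0,0],[0,0.003,0,0,0,0],[0,0.003,0,0,0,0]]'; python3 -m crank '[[0,-0.002,0,0,0,0],[0,-0.004,0,0,0,0],[0,-0.006,0,0,0,0],[0,-0.006,0,0,0,0],[0,-0.006,0,0,0,0],[0,-0.006,0,0,0,0],[0,-0.006,0,0,0,0],[0,-0.006,0,0,0,0]]'; python3 -m crank '[[0,0.002,0,0,0,0],[0,0.003,0,0,0,0],[0,0.003,0,0,0,0],[-0.001,0.003,0,0,0,0],[-0.002,0.003,0,0,0,0],[-0.003,0.003,0,0,0,0],[-0.004,0.003,0,0,0,0],[-0.004,0.003,0,0,0,0]]'
```

```text
time: 19.65
eef_pos: [570.0, -63.9, 113.7]
eef_rot: [-0.0, 0.962, -0.272, 0.0]
contact_force: [-0.0, -0.2, -0.1]
opening: 0.11
finger_force: 29.9
time: 20.65
eef_pos: [573.1, -58.8, 113.7]
eef_rot: [-0.0, 0.962, -0.272, 0.0]
contact_force: [-0.4, 0.1, -0.9]
opening: 0.112
finger_force: 29.9
time: 21.65
eef_pos: [568.0, -59.1, 113.7]
eef_rot: [-0.0, 0.962, -0.272, -0.0]
contact_force: [0.2, 0.4, 0.5]
opening: 0.108
finger_force: 29.9
```

```bash
python3 -m crank '[[0,0.001,0,0,0,0],[0,0.002,0,0,0,0],[0,0.003,0,0,0,0],[0,0.003,0,0,0,0],[0,0.003,0,0,0,0],[0,0.003,0,0,0,0],[0,0.003,0,0,0,0],[0,0.003,0,0,0,0]]'; python3 -m crank '[[0,-0.002,0,0,0,0],[0,-0.004,0,0,0,0],[0,-0.006,0,0,0,0],[0,-0.006,0,0,0,0],[0,-0.006,0,0,0,0],[0,-0.006,0,0,0,0],[0,-0.006,0,0,0,0],[0,-0.006,0,0,0,0]]'; python3 -m crank '[[0,0.002,0,0,0,0],[0,0.003,0,0,0,0],[0,0.003,0,0,0,0],[-0.001,0.003,0,0,0,0],[-0.002,0.003,0,0,0,0],[-0.003,0.003,0,0,0,0],[-0.003,0.003,0,0,0,0],[-0.003,0.003,0,0,0,0]]'; python3 -c "
from h import *
s=cap('scene'); cv2.imwrite('pics/k4.png',cv2.resize(s['frame'][190:260,240:320],None,fx=8,fy=8,interpolation=cv2.INTER_CUBIC))"
```

```text
time: 22.65
eef_pos: [567.2, -60.7, 113.8]
eef_rot: [-0.001, 0.962, -0.272, 0.0]
contact_force: [2.6, 4.0, -0.8]
opening: 0.104
finger_force: 29.9
time: 23.65
eef_pos: [569.2, -57.6, 113.8]
eef_rot: [0.0, 0.962, -0.272, -0.0]
contact_force: [-2.3, -4.5, 0.6]
opening: 0.106
finger_force: 30.0
time: 24.65
eef_pos: [567.4, -58.4, 114.2]
eef_rot: [0.0, 0.962, -0.272, 0.002]
contact_force: [7.3, -3.1, -5.2]
opening: 0.104
finger_force: 34.5
```

View pics/k4.png

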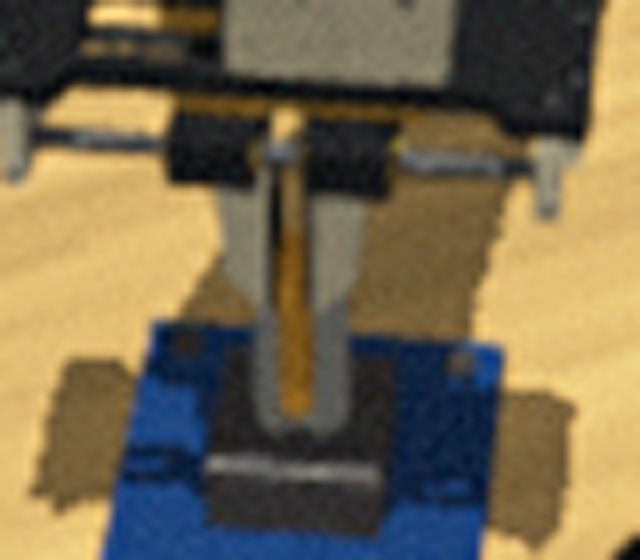

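The key is in the slot (bottom at about (297,410)). It touched both side walls and the back, which confirms the axis at (553.8,-50.3). Centring radially, lowering, then releasing.

```bash
python3 -m crank '[[0.002,0,0,0,0,0],[0.0037,0,0,0,0,0],[0.0037,0,0.002,0,0,0],[0.0037,0,0.005,0,0,0],[0.0037,0,0.005,0,0,0],[0.0037,0,0.005,0,0,0],[0.0037,0,0.005,0,0,0],[0.0037,0,0.005,0,0,0]]'; python3 -m crank '[[0,0,0,0,0,0],[0,0,0,0,0,0],[0,0,0,0,0,0],[0,0,0,0,0,0],[0,0,-0.03,0,0,0],[0,0,-0.06,0,0,0],[0,0,-0.06,0,0,0],[0,0,-0.06,0,0,0]]' 0.03; python3 -c "
from h import *
goal(570,-59,112)
s=cap('scene'); cv2.imwrite('pics/k5.png',cv2.resize(s['frame'][190:260,240:320],None,fx=6,fy=6,interpolation=cv2.INTER_CUBIC))"
```

```text
time: 25.7
eef_pos: [568.7, -59.6, 108.8]
eef_rot: [-0.0, 0.962, -0.272, 0.0]
contact_force: [-0.1, 0.6, -0.2]
opening: 0.104
finger_force: 29.9
time: 26.7
eef_pos: [568.4, -59.2, 168.2]
eef_rot: [-0.0, 0.962, -0.272, -0.0]
contact_force: [0.5, 0.1, -0.1]
opening: 0.328
finger_force: 0.0
at [568.4 -59.2 168.2] yaw -121.6 q7 -1.42 t 26.7 shift [0.0012, -0.001, 0.0562] turn [-0.0, 0.0, 0.0]
```

View pics/k5.png

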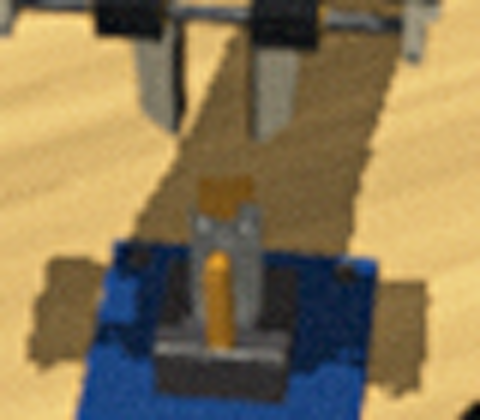

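The key dropped: its top is at (218,258) in the crop and its foot is in the pocket. Checking its height numerically and re-measuring the heads.

```bash
python3 - <<'E'
from h import *
s=cap("scene"); t=cap("top")
for P in((568.7,-59.5,90),(568.7,-59.5,95),(574,-62.8,44),(553.8,-50.3,118)): print(P,((proj(s,P)-[240,190])*6).round())
for c,n,z in((s,"s",18),(t,"t",18)):
    hsv=cv2.cvtColor(c["frame"],cv2.COLOR_BGR2HSV)
    boxes={"s":((330,190,362,212),(362,214,398,243),(380,195,412,218)),"t":((180,200,215,235),(178,152,208,185),(143,174,175,205))}[n]
    for nm,lo,hi,(x0,y0,x1,y1) in zip(("blue","green","yellow"),((100,100,40),(60,80,40),(20,170,120)),((125,255,255),(95,255,255),(32,255,255)),boxes):
        k=np.zeros(hsv.shape[:2],np.uint8); k[y0:y1,x0:x1]=cv2.inRange(hsv,lo,hi)[y0:y1,x0:x1]
        w=np.zeros_like(k); w[y0:y1,x0:x1]=cv2.inRange(hsv,(0,0,190),(180,60,255))[y0:y1,x0:x1]
        v,u=np.nonzero(k); P=np.array([ray(c,a,b,z)[:2] for a,b in zip(u,v)],np.float32)
        C=cloud(c)[v,u]; tp=C[np.abs(C[:,2]-18)<3][:,:2].astype(np.float32)
        r=cv2.minAreaRect(P) if n=="t" else cv2.minAreaRect(tp)
        wv,wu=np.nonzero(w); W=np.array([ray(c,a,b,z)[:2] for a,b in zip(wu,wv)])
        d=(W.mean(0)-r[0]) if len(W) else [0,0]
        print(n,nm,len(u),np.round(r[0],1),np.round(r[1],1),round(r[2],1),"mark",len(W),np.round(d,1),np.degrees(np.arctan2(d[1],d[0])).round())
E
```

```text
(568.7, -59.5, 90) [216. 261.]
(568.7, -59.5, 95) [216. 253.]
(574, -62.8, 44) [215. 346.]
(553.8, -50.3, 118) [220. 188.]
s blue 257 [449.  235.1] [59.1 67.4] 57.6 mark 2 [13.4 26.4] 63.0
s green 225 [605.8 256.6] [57.6 67.7] 44.4 mark 59 [27.1 27.3] 45.0
s yellow 294 [538.1 364.8] [58.8 69.7] 37.9 mark 2 [-25.8 -15.7] -149.0Traceback (most recent call last):
  File "<stdin>", line 12, in <module>
cv2.error: OpenCV(4.12.0) /io/opencv/modules/imgproc/src/convhull.cpp:143: error: (-215:Assertion failed) total >= 0 && (depth == CV_32F || depth == CV_32S) in function 'convexHull'
```

Key home (projected top agrees). Headings read from the marks: blue 57.7°, green 134.5°, yellow -141°. Target heading is -31.6°. Blue first, gripping the y faces with tool yaw -32.3°.

```bash
python3 - <<'E'
from h import *
goal(450,233.7,110,-32.3)
t=cap("top"); C=cloud(t)
for n,(u,v) in dict(cap=(220,104),bot=(222,125),offc=(153,153),ear=(285,118)).items(): print(n,C[v-2:v+3,u-2:u+3].reshape(-1,3).mean(0).round())
E
```

```text
at [568.2 -59.4 167.8] yaw -121.6 q7 -1.42 t 26.9 shift [-0.254, -0.1879, 0.0581] turn [-0.0, 0.1, -89.3]
cap [764. 152. 158.]
bot [738. 158.  49.]
offc [631. 358. 106.]
ear [555. -27. 603.]
```

```bash
python3 -m crank '[[-0.03,-0.02,0,0,0,-10],[-0.065,-0.05,0,0,0,-20],[-0.1,-0.08,0,0,0,-30],[-0.14,-0.11,0,0,0,-40],[-0.18,-0.14,0,0,0,-50],[-0.22,-0.17,0.02,0,0,-60],[-0.254,-0.188,0.04,0,0,-70],[-0.254,-0.188,0.058,0,0,-80]]' 0.078; python3 - <<'E'
from h import *
goal(450,233.7,40,-32.3)
c=cap("scene"); hsv=cv2.cvtColor(c["frame"],cv2.COLOR_BGR2HSV); cv2.imwrite("pics/b1.png",cv2.resize(c["frame"][150:250,310:430],None,fx=5,fy=5,interpolation=cv2.INTER_CUBIC))
E
```

```text
time: 27.9
eef_pos: [448.4, 236.9, 109.3]
eef_rot: [-0.0, 0.91, 0.415, -0.001]
contact_force: [0.4, -0.1, -0.8]
opening: 0.851
finger_force: 0.0
at [448.4 236.9 109.3] yaw -40.9 q7 -0.77 t 27.9 shift [-0.0013, 0.0034, 0.0693] turn [-0.1, 0.1, -8.6]
```

View pics/b1.png

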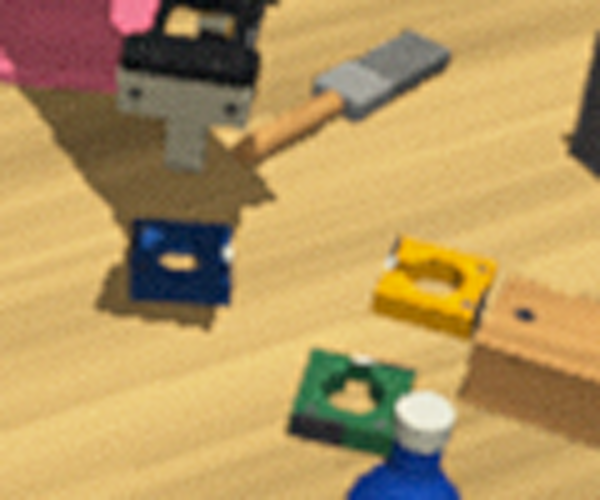

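Blue lies where measured, at (180,262), with its mark on the right; yellow's mark is at (392,258) and green's at (362,360). All agree with the headings. Descending on blue.

```bash
python3 -m crank '[[-0.001,0.003,0.02,0,0,-8.6],[-0.001,0.003,0.05,0,0,-8.6],[-0.001,0.003,0.08,0,0,-8.6],[-0.001,0.003,0.095,0,0,-8.6],[-0.001,0.003,0.102,0,0,-8.6],[-0.001,0.003,0.105,0,0,-8.6],[-0.001,0.003,0.105,0,0,-8.6],[-0.001,0.003,0.105,0,0,-8.6]]'; python3 h.py 450 233.7 4 -32.3; python3 -m crank '[[0,0,0,0,0,0],[0,0,0,0,0,0],[0,0,0,0,0,0],[0,0,0,0,0,0],[0,0,0,0,0,0],[0,0,0,0,0,0],[0,0,0,0,0,0],[0,0,0,0,0,0]]' 0.05;python3 h.py 450 233.7 4 -32.3
```

```text
time: 28.95
eef_pos: [452.6, 231.1, 6.3]
eef_rot: [-0.0, 0.879, 0.477, 0.001]
contact_force: [0.5, -0.2, 1.1]
opening: 0.849
finger_force: 0.0
at [452.6 231.1   6.3] yaw -33.0 q7 -0.5 t 28.9 shift [0.0007, -0.0036, 0.0023] turn [0.0, -0.1, -0.7]
time: 29.95
eef_pos: [452.0, 231.3, 5.9]
eef_rot: [-0.0, 0.879, 0.478, -0.0]
contact_force: [-3.9, 2.1, 5.9]
opening: 0.672
finger_force: 30.0
at [452.  231.3   5.9] yaw -32.9 q7 -0.5 t 29.9 shift [0.0009, -0.003, 0.0019] turn [-0.0, -0.0, -0.6]
```

```bash
python3 -m crank '[[0,0,-0.02,0,0,0],[0,0,-0.06,0,0,0],[0,0,-0.1,0,0,0],[0,0,-0.14,0,0,0],[0,0,-0.15,0,0,0],[0,0,-0.15,0,0,0],[0,0,-0.15,0,0,0],[0,0,-0.15,0,0,0]]'; python3 h.py 553 -49.8 155 -121.6
```

```text
time: 30.95
eef_pos: [451.7, 230.4, 154.6]
eef_rot: [0.0, 0.879, 0.477, -0.001]
contact_force: [0.3, 0.5, -2.0]
opening: 0.673
finger_force: 30.0
at [451.7 230.4 154.6] yaw -33.0 q7 -0.71 t 30.9 shift [-0.1799, 0.2375, -0.0001] turn [0.1, 0.1, 88.6]
```

```bash
python3 -m crank '[[-0.02,0.025,0,0,0,10],[-0.045,0.06,0,0,0,20],[-0.07,0.095,0,0,0,30],[-0.1,0.13,0,0,0,40],[-0.13,0.17,0,0,0,50],[-0.16,0.21,0,0,0,60],[-0.18,0.2375,0,0,0,70],[-0.18,0.2375,0,0,0,80]]';python3 h.py 553 -49.8 155 -121.6
```

```text
time: 31.95
eef_pos: [553.8, -53.2, 155.5]
eef_rot: [0.001, 0.979, -0.204, 0.0]
contact_force: [-0.7, 0.2, -2.4]
opening: 0.673
finger_force: 30.0
at [553.8 -53.2 155.5] yaw -113.6 q7 -1.28 t 31.9 shift [-0.0021, -0.0028, 0.0004] turn [0.1, -0.1, 8.0]
```

```bash
python3 -m crank '[[-0.002,-0.003,0,0,0,8],[-0.002,-0.003,0.01,0,0,8],[-0.002,-0.003,0.02,0,0,8],[-0.002,-0.003,0.03,0,0,8],[-0.002,-0.003,0.036,0,0,8],[-0.002,-0.003,0.04,0,0,8],[-0.002,-0.003,0.04,0,0,8],[-0.002,-0.003,0.04,0,0,8]]';python3 - <<'E'
from h import *
goal(553,-49.8,112,-121.6)
# where is the head in the hand: blue pixels at its top (z ~ TCP+14) from top and scene
p,r=tcp()
s=cap("scene"); cv2.imwrite("pics/b2.png",cv2.resize(s["frame"][180:260,230:330],None,fx=6,fy=6,interpolation=cv2.INTER_CUBIC))
E
```

```text
time: 32.95
eef_pos: [553.1, -46.0, 116.0]
eef_rot: [-0.0, 0.964, -0.267, 0.0]
contact_force: [0.4, 0.3, -1.9]
opening: 0.67
finger_force: 30.0
at [553.1 -46.  116. ] yaw -121.0 q7 -1.35 t 33.0 shift [0.0019, 0.0034, 0.004] turn [-0.0, -0.0, 0.6]
```

View pics/b2.png

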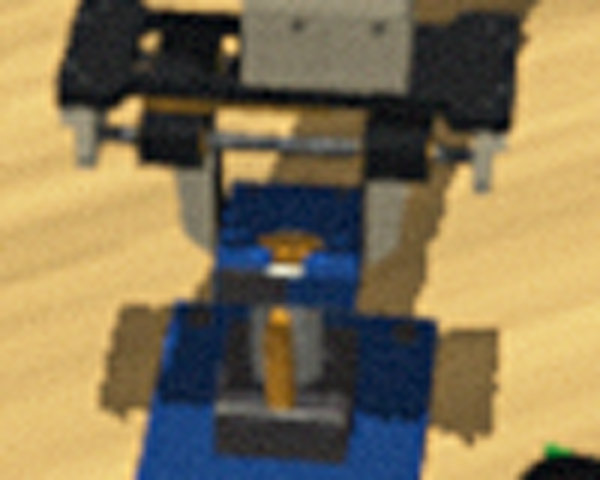

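The head hangs correctly, with its white mark at (286,270) over the key. Aligning the last 3 mm, then feeling down.

```bash
python3 -m crank '[[0.001,0.002,0,0,0,0.6],[0.002,0.0034,0,0,0,0.6],[0.002,0.0034,0,0,0,0.6],[0.002,0.0034,0.003,0,0,0.6],[0.002,0.0034,0.006,0,0,0.6],[0.002,0.0034,0.009,0,0,0.6],[0.002,0.0034,0.011,0,0,0.6],[0.002,0.0034,0.011,0,0,0.6]]';python3 h.py 553 -49.8 102 -121.6
```

```text
time: 34.0
eef_pos: [552.7, -49.8, 104.5]
eef_rot: [0.0, 0.962, -0.272, -0.0]
contact_force: [-0.9, 0.9, -2.9]
opening: 0.673
finger_force: 30.0
at [552.7 -49.8 104.5] yaw -121.6 q7 -1.34 t 34.0 shift [0.0002, -0.0002, 0.0025] turn [0.0, 0.0, 0.0]
```

```bash
python3 -m crank '[[0,0,0.003,0,0,0],[0,0,0.006,0,0,0],[0,0,0.009,0,0,0],[0,0,0.012,0,0,0],[0,0,0.016,0,0,0],[0,0,0.02,0,0,0],[0,0,0.024,0,0,0],[0,0,0.024,0,0,0]]';python3 h.py 553 -49.8 50 -121.6
```

```text
time: 35.0
eef_pos: [552.7, -49.8, 80.3]
eef_rot: [0.0, 0.962, -0.272, -0.0]
contact_force: [-1.8, 1.4, -2.2]
opening: 0.669
finger_force: 30.0
at [552.7 -49.8  80.3] yaw -121.6 q7 -1.31 t 35.0 shift [0.0002, -0.0002, 0.0303] turn [0.0, 0.0, 0.0]
```

```bash
python3 -m crank '[[0,0,0.006,0,0,0],[0,0,0.012,0,0,0],[0,0,0.018,0,0,0],[0,0,0.022,0,0,0],[0,0,0.026,0,0,0],[0,0,0.029,0,0,0],[0,0,0.03,0,0,0],[0,0,0.03,0,0,0]]';python3 h.py 553 -49.8 50 -121.6
```

```text
time: 36.0
eef_pos: [552.9, -49.9, 50.7]
eef_rot: [0.0, 0.962, -0.272, 0.0]
contact_force: [-1.0, 0.4, -2.6]
opening: 0.671
finger_force: 30.0
at [552.9 -49.9  50.7] yaw -121.6 q7 -1.27 t 36.0 shift [0.0, -0.0002, 0.0007] turn [0.0, -0.0, 0.0]
```

```bash
python3 -m crank '[[0,0,0,0,0,0],[0,0,0,0,0,0],[0,0,0,0,0,0],[0,0,-0.01,0,0,0],[0,0,-0.04,0,0,0],[0,0,-0.07,0,0,0],[0,0,-0.1,0,0,0],[0,0,-0.12,0,0,0]]' 0.075;python3 - <<'E'
from h import *
t=cap("top"); s=cap("scene")
def crop(c,x,y,w,h,k): return cv2.resize(c["frame"][y:y+h,x:x+w],None,fx=k,fy=k,interpolation=cv2.INTER_CUBIC)
cv2.imwrite("pics/b3.png",np.hstack([crop(s,240,190,80,80,5),crop(t,130,130,80,80,5)]))
hsv=cv2.cvtColor(t["frame"],cv2.COLOR_BGR2HSV)
for nm,lo,hi,(x0,y0,x1,y1) in (("green",(60,80,40),(95,255,255),(170,145,215,195)),("yellow",(20,170,120),(32,255,255),(135,165,185,215))):
    k=np.zeros(hsv.shape[:2],np.uint8); k[y0:y1,x0:x1]=cv2.inRange(hsv,lo,hi)[y0:y1,x0:x1]
    v,u=np.nonzero(k); P=np.array([ray(t,a,b,18)[:2] for a,b in zip(u,v)],np.float32)
    if len(P)>20:
        r=cv2.minAreaRect(P); print(nm,len(u),np.round(r[0],1),np.round(r[1],1),round(r[2],1))
goal(606,255,110,44.5,True)
E
```

```text
time: 37.0
eef_pos: [553.2, -50.2, 172.5]
eef_rot: [-0.0, 0.962, -0.272, 0.001]
contact_force: [0.4, 0.4, 0.7]
opening: 0.816
finger_force: 0.0
green 238 [605.4 253.2] [65.  56.5] 44.7
yellow 261 [540.1 362.4] [62.4 63.1] 37.5
at [553.9 -50.3 172.8] yaw -121.6 q7 -1.42 t 37.1 shift [-0.1156, -0.2872, 0.063] turn [0.2, -0.2, -166.1]
```

View pics/b3.png

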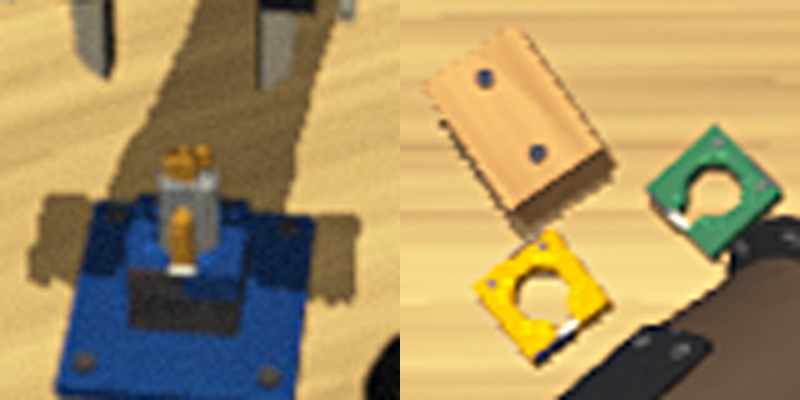

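Blue is down, its mark at (182,268) over the key. Green is at (713,190) with its mark at (677,218); yellow is at (543,300) with its mark at (567,330). I'll refine green's centre with a not-wood mask while the arm moves over.

```bash
python3 -m crank '[[-0.014,-0.036,0,0,0,-10],[-0.029,-0.072,0,0,0,-20],[-0.044,-0.108,0,0,0,-30],[-0.058,-0.144,0,0,0,-40],[-0.072,-0.18,0,0,0,-50],[-0.087,-0.216,0,0,0,-60],[-0.101,-0.252,0.02,0,0,-70],[-0.1156,-0.287,0.04,0,0,-80]]' 0.078; python3 - <<'E'
from h import *
goal(605,255,110,44.5,True)
f=cv2.imread("pics/b3.png"); t=cap("top")
# top crop of b3: 5x of x 130.., y 130..; green and yellow by not-wood mask, filled
g=cv2.resize(f[:,400:],(80,80),interpolation=cv2.INTER_AREA); h=cv2.cvtColor(g,cv2.COLOR_BGR2HSV).astype(int)
m=((h[...,0]<9)|(h[...,0]>22)|(h[...,1]<75)|(h[...,1]>175)|(h[...,2]<95)).astype(np.uint8)
for nm,(x0,y0,x1,y1) in dict(green=(46,22,80,55),yellow=(12,43,45,76)).items():
    k=np.zeros_like(m); k[y0:y1,x0:x1]=m[y0:y1,x0:x1]; n,l,st,_=cv2.connectedComponentsWithStats(k); i=1+st[1:,4].argmax()
    v,u=np.nonzero(l==i); P=np.array([ray(t,a+130,b+130,18)[:2] for a,b in zip(u,v)],np.float32); r=cv2.minAreaRect(P); print(nm,st[i],np.round(r[0],1),np.round(r[1],1),round(r[2],1))
E
```

```text
time: 38.1
eef_pos: [604.3, 256.7, 129.3]
eef_rot: [-0.0, 0.911, 0.413, -0.0]
contact_force: [0.0, 0.1, -0.5]
opening: 0.849
finger_force: 0.0
at [604.3 256.7 129.3] yaw -41.2 q7 -0.72 t 38.1 shift [-0.0008, 0.0017, 0.0193] turn [-0.1, -0.0, -85.7]
green [ 49  25  31  30 458] [593.5 241.7] [105.3  61. ] 44.5
yellow [ 13  46  29  27 352] [538.1 361.1] [78.1 66.5] 45.3
```

```bash
python3 -m crank '[[0,0,0,0,0,-10.7],[0,0,0,0,0,-21.4],[0,0,0.005,0,0,-32],[0,0,0.01,0,0,-42.5],[0,0,0.02,0,0,-53],[0,0,0.03,0,0,-64],[0,0,0.04,0,0,-74.5],[0,0,0.05,0,0,-85]]'; python3 h.py 605.5 254 5 44.5 1
```

```text
time: 39.15
eef_pos: [603.9, 254.9, 79.4]
eef_rot: [-0.001, 0.393, 0.92, -0.0]
contact_force: [0.5, -0.5, -0.5]
opening: 0.85
finger_force: 0.0
at [603.9 254.9  79.4] yaw 43.7 q7 0.53 t 39.1 shift [-0.0019, 0.0006, 0.0744] turn [-0.1, -0.1, -0.8]
```

```bash
python3 -m crank '[[-0.0018,0.0005,0.02,0,0,-0.8],[-0.0018,0.0005,0.04,0,0,-0.8],[-0.0018,0.0005,0.06,0,0,-0.8],[-0.0018,0.0005,0.07,0,0,-0.8],[-0.0018,0.0005,0.074,0,0,-0.8],[-0.0018,0.0005,0.074,0,0,-0.8],[-0.0018,0.0005,0.074,0,0,-0.8],[-0.0018,0.0005,0.074,0,0,-0.8]]'; python3 h.py 605.5 254 5 44.5 1;  python3 -m crank '[[0,0,0,0,0,0],[0,0,0,0,0,0],[0,0,0,0,0,0],[0,0,0,0,0,0],[0,0,0,0,0,0],[0,0,0,0,0,0],[0,0,0,0,0,0],[0,0,0,0,0,0]]' 0.05;python3 h.py 605.5 254 5 44.5 1
```

```text
time: 40.15
eef_pos: [606.6, 254.4, 7.3]
eef_rot: [0.0, 0.389, 0.921, 0.0]
contact_force: [-0.4, 0.6, -0.5]
opening: 0.85
finger_force: 0.0
at [606.6 254.4   7.3] yaw 44.2 q7 0.57 t 40.1 shift [0.0005, -0.0011, 0.0023] turn [0.1, 0.0, -0.3]
time: 41.15
eef_pos: [606.5, 254.4, 6.9]
eef_rot: [0.0, 0.389, 0.921, 0.0]
contact_force: [-0.8, 1.6, 3.9]
opening: 0.672
finger_force: 30.0
at [606.5 254.4   6.9] yaw 44.2 q7 0.57 t 41.1 shift [0.0004, -0.0009, 0.0019] turn [0.0, 0.0, -0.3]
```

```bash
python3 -m crank '[[0,0,-0.03,0,0,0],[0,0,-0.07,0,0,0],[0,0,-0.11,0,0,10],[0,0,-0.145,0,0,20],[0,0,-0.148,0,0,30],[0,0,-0.148,0,0,40],[0,0,-0.148,0,0,50],[0,0,-0.148,0,0,60]]'; python3 h.py 553.5 -50.1 155 -121.6 1
```

```text
time: 42.15
eef_pos: [605.5, 253.9, 153.9]
eef_rot: [-0.0, 0.799, 0.601, -0.001]
contact_force: [-0.0, -0.1, -2.1]
opening: 0.671
finger_force: 30.0
at [605.5 253.9 153.9] yaw -16.1 q7 -0.38 t 42.1 shift [-0.3065, 0.0344, -0.0007] turn [0.0, 0.1, 105.5]
```

```bash
python3 -m crank '[[-0.03,0.003,0,0,0,10.6],[-0.07,0.008,0,0,0,21.2],[-0.11,0.012,0,0,0,31.8],[-0.15,0.017,0,0,0,42.4],[-0.19,0.021,0,0,0,53],[-0.23,0.026,0,0,0,63.6],[-0.27,0.03,0,0,0,74],[-0.3065,0.0344,0,0,0,84]]'; python3 -m crank '[[0,0,0,0,0,10],[0,0,0,0,0,21],[0,0,0,0,0,21],[0,0,0,0,0,21],[0,0,0,0,0,21],[0,0,0,0,0,21],[0,0,0,0,0,21],[0,0,0,0,0,21]]'; python3 h.py 553.5 -50.1 116 -121.6 1
```

```text
time: 43.15
eef_pos: [555.0, -51.3, 154.3]
eef_rot: [-0.0, 0.996, -0.088, -0.001]
contact_force: [0.4, 0.3, -2.1]
opening: 0.669
finger_force: 30.0
time: 44.15
eef_pos: [556.1, -50.1, 154.8]
eef_rot: [-0.0, 0.964, -0.265, 0.0]
contact_force: [0.2, 0.1, -0.8]
opening: 0.672
finger_force: 30.0
at [556.1 -50.1 154.8] yaw -120.8 q7 -1.39 t 44.1 shift [-0.0022, 0.0013, 0.0388] turn [-0.0, -0.0, 0.8]
```

```bash
python3 -m crank '[[-0.0022,0.0013,0.01,0,0,0.8],[-0.0022,0.0013,0.02,0,0,0.8],[-0.0022,0.0013,0.03,0,0,0.8],[-0.0022,0.0013,0.037,0,0,0.8],[-0.0022,0.0013,0.037,0,0,0.8],[-0.0022,0.0013,0.037,0,0,0.8],[-0.0022,0.0013,0.037,0,0,0.8],[-0.0022,0.0013,0.037,0,0,0.8]]'; python3 - <<'E'
from h import *
goal(553.5,-50.1,104,-121.6,True)
s=cap("scene"); hsv=cv2.cvtColor(s["frame"],cv2.COLOR_BGR2HSV)
for n,lo,hi in(("green",(60,80,30),(95,255,255)),("white",(0,0,170),(180,60,255)),("brass",(15,170,60),(25,255,255))):
    k=cv2.inRange(hsv,lo,hi)[200:245,255:295]; v,u=np.nonzero(k); 
    if len(u): print(n,len(u),u.min()+255,u.max()+255,v.min()+200,v.max()+200,u.mean()+255,v.mean()+200)
E
```

```text
time: 45.15
eef_pos: [553.6, -50.1, 117.9]
eef_rot: [-0.0, 0.962, -0.272, 0.0]
contact_force: [-0.1, 0.3, -1.6]
opening: 0.674
finger_force: 30.0
at [553.6 -50.1 117.9] yaw -121.6 q7 -1.36 t 45.1 shift [-0.0001, 0.0001, 0.0139] turn [-0.0, -0.0, 0.0]
green 321 265 288 211 232 277.8722741433022 219.9158878504673
white 14 274 277 225 244 275.64285714285717 235.71428571428572
brass 59 273 281 220 241 276.4237288135593 229.64406779661016
```

Well aligned. Feeling down over humps, then key.

```bash
python3 -m crank '[[0,0,0.003,0,0,0],[0,0,0.006,0,0,0],[0,0,0.009,0,0,0],[0,0,0.012,0,0,0],[0,0,0.014,0,0,0],[0,0,0.016,0,0,0],[0,0,0.016,0,0,0],[0,0,0.016,0,0,0]]'; python3 h.py 553.5 -50.1 88 -121.6 1
```

```text
time: 46.2
eef_pos: [551.9, -49.1, 100.9]
eef_rot: [-0.0, 0.962, -0.272, -0.002]
contact_force: [-4.8, 3.3, -0.6]
opening: 0.672
finger_force: 30.0
at [551.9 -49.1 100.9] yaw -121.6 q7 -1.34 t 46.2 shift [0.0019, 0.0, 0.0129] turn [0.0, 0.2, 0.0]
```

```bash
python3 -m crank '[[-0.001,0,0,0,0,0],[-0.002,0,0,0,0,0],[-0.003,0,0,0,0,0],[-0.003,0,0,0,0,0],[-0.003,0,0,0,0,0],[-0.003,0,0,0,0,0],[-0.003,0,0,0,0,0],[-0.003,0,0,0,0,0]]'; python3 h.py 553.5 -50.1 88 -121.6 1
```

```text
time: 47.2
eef_pos: [551.0, -48.5, 101.7]
eef_rot: [-0.0, 0.962, -0.272, 0.0]
contact_force: [0.4, 0.8, -1.2]
opening: 0.671
finger_force: 30.0
at [551.  -48.5 101.7] yaw -121.6 q7 -1.34 t 47.2 shift [0.003, 0.0, 0.0137] turn [-0.0, -0.0, 0.0]
```

```bash
python3 -m crank '[[0,0,0.003,0,0,0],[0,0,0.006,0,0,0],[0,0,0.009,0,0,0],[0,0,0.012,0,0,0],[0,0,0.015,0,0,0],[0,0,0.018,0,0,0],[0,0,0.02,0,0,0],[0,0,0.02,0,0,0]]'; python3 h.py 553.5 -50.1 69.5 -121.6 1
```

```text
time: 48.2
eef_pos: [550.9, -48.5, 81.6]
eef_rot: [0.0, 0.962, -0.272, -0.0]
contact_force: [0.1, -0.1, -2.0]
opening: 0.671
finger_force: 30.0
at [550.9 -48.5  81.6] yaw -121.6 q7 -1.32 t 48.2 shift [0.0031, -0.0, 0.0121] turn [0.0, 0.0, 0.0]
```

```bash
python3 -m crank '[[0,0,0.003,0,0,0],[0,0,0.006,0,0,0],[0,0,0.008,0,0,0],[0,0,0.01,0,0,0],[0,0,0.011,0,0,0],[0,0,0.0117,0,0,0],[0,0,0.0117,0,0,0],[0,0,0.0117,0,0,0]]'; python3 -m crank '[[0,0,0,0,0,0],[0,0,0,0,0,0],[0,0,0,0,0,0],[0,0,-0.01,0,0,0],[0,0,-0.04,0,0,0],[0,0,-0.07,0,0,0],[0,0,-0.09,0,0,0],[0,0,-0.1,0,0,0]]' 0.075;python3 - <<'E'
from h import *
t=cap("top"); s=cap("scene")
def crop(c,x,y,w,h,k): return cv2.resize(c["frame"][y:y+h,x:x+w],None,fx=k,fy=k,interpolation=cv2.INTER_CUBIC)
cv2.imwrite("pics/g3.png",np.hstack([crop(s,240,190,80,80,5),crop(t,120,140,80,80,5)]))
hsv=cv2.cvtColor(t["frame"],cv2.COLOR_BGR2HSV)
x0,y0,x1,y1=125,155,195,225
k=np.zeros(hsv.shape[:2],np.uint8); k[y0:y1,x0:x1]=cv2.inRange(hsv,(20,170,60),(32,255,255))[y0:y1,x0:x1]
v,u=np.nonzero(k); P=np.array([ray(t,a,b,18)[:2] for a,b in zip(u,v)],np.float32)
r=cv2.minAreaRect(P); print(len(u),np.round(r[0],1),np.round(r[1],1),round(r[2],1))
goal(540,362.5,110,-50.8,True)
E
```

```text
time: 49.2
eef_pos: [551.0, -48.5, 70.1]
eef_rot: [-0.0, 0.962, -0.272, 0.0]
contact_force: [0.3, 0.5, -1.0]
opening: 0.671
finger_force: 30.0
time: 50.2
eef_pos: [551.3, -48.5, 171.1]
eef_rot: [-0.0, 0.962, -0.272, 0.001]
contact_force: [-0.5, 0.2, -0.3]
opening: 0.822
finger_force: 0.0
262 [539.3 361.9] [64.7 62.5] 38.2
at [551.3 -48.4 170.7] yaw -121.6 q7 -1.42 t 50.3 shift [-0.2247, -0.3442, 0.0608] turn [-0.0, -0.1, -70.8]
```

View pics/g3.png

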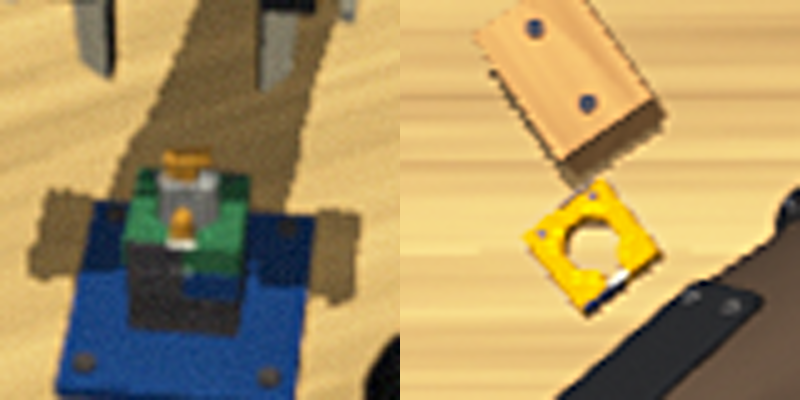

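Green is seated on blue, both marks over the key at (182,243). Yellow is undisturbed at (592,248). Going to yellow along its free faces.

```bash
python3 -m crank '[[-0.025,-0.038,0,0,0,-9],[-0.05,-0.077,0,0,0,-18],[-0.08,-0.122,0,0,0,-27],[-0.11,-0.167,0,0,0,-36],[-0.14,-0.212,0,0,0,-45],[-0.17,-0.257,0,0,0,-54],[-0.2,-0.303,0.02,0,0,-63],[-0.2247,-0.344,0.04,0,0,-70.5]]' 0.076; python3 -m crank '[[0,0,0.01,0,0,0],[0,0,0.02,0,0,0],[0,0,0.02,0,0,0],[0,0,0.02,0,0,0],[0,0,0.02,0,0,0],[0,0,0.02,0,0,0],[0,0,0.02,0,0,0],[0,0,0.02,0,0,0]]'; python3 h.py 539.3 363.8 6 -51.3 1
```

```text
time: 51.3
eef_pos: [538.5, 364.7, 128.4]
eef_rot: [-0.0, 0.942, 0.336, -0.001]
contact_force: [0.4, -0.6, -0.8]
opening: 0.825
finger_force: 0.0
time: 52.3
eef_pos: [539.6, 362.3, 110.1]
eef_rot: [-0.0, 0.943, 0.333, 0.0]
contact_force: [-0.1, -0.2, -0.2]
opening: 0.829
finger_force: 0.0
at [539.6 362.3 110.1] yaw -51.1 q7 -1.02 t 52.3 shift [0.0007, -0.0014, 0.1041] turn [-0.0, -0.0, 0.2]
```

```bash
python3 -m crank '[[0.0007,-0.0014,0.03,0,0,0],[0.0007,-0.0014,0.06,0,0,0],[0.0007,-0.0014,0.08,0,0,0],[0.0007,-0.0014,0.095,0,0,0],[0.0007,-0.0014,0.102,0,0,0],[0.0007,-0.0014,0.104,0,0,0],[0.0007,-0.0014,0.104,0,0,0],[0.0007,-0.0014,0.104,0,0,0]]'; python3 -m crank '[[0,0,0,0,0,0],[0,0,0,0,0,0],[0,0,0,0,0,0],[0,0,0,0,0,0],[0,0,0,0,0,0],[0,0,0,0,0,0],[0,0,0,0,0,0],[0,0,0,0,0,0]]' 0.05;python3 h.py 539.3 363.8 6 -51.3 1
```

```text
time: 53.3
eef_pos: [539.6, 364.0, 6.7]
eef_rot: [-0.0, 0.943, 0.333, 0.0]
contact_force: [0.7, -0.7, 0.5]
opening: 0.824
finger_force: 0.0
time: 54.3
eef_pos: [539.3, 364.0, 6.3]
eef_rot: [-0.0, 0.943, 0.333, 0.0]
contact_force: [-2.1, 1.3, 5.5]
opening: 0.674
finger_force: 30.0
at [539.3 364.    6.3] yaw -51.1 q7 -0.94 t 54.3 shift [-0.0001, 0.0001, 0.0003] turn [-0.0, -0.0, 0.2]
```

```bash
python3 -m crank '[[0,0,-0.02,0,0,0],[0,0,-0.06,0,0,0],[0,0,-0.1,0,0,-10],[0,0,-0.14,0,0,-20],[0,0,-0.15,0,0,-30],[0,0,-0.15,0,0,-40],[0,0,-0.15,0,0,-50],[0,0,-0.15,0,0,-60]]'; python3 h.py 553.8 -50.3 157 58.4 1
```

```text
time: 55.3
eef_pos: [539.5, 363.1, 157.0]
eef_rot: [0.0, 0.648, 0.762, 0.0]
contact_force: [-0.3, 0.1, -0.2]
opening: 0.667
finger_force: 30.0
at [539.5 363.1 157. ] yaw 9.2 q7 -0.19 t 55.3 shift [-0.4103, -0.0521, 0.0002] turn [0.0, 0.0, -49.2]
```

```bash
python3 -m crank '[[-0.04,-0.005,0,0,0,-6],[-0.09,-0.011,0,0,0,-12],[-0.14,-0.018,0,0,0,-18],[-0.19,-0.024,0,0,0,-24],[-0.24,-0.03,0,0,0,-30],[-0.3,-0.038,0,0,0,-36],[-0.36,-0.046,0,0,0,-43],[-0.41,-0.052,0,0,0,-49]]'; python3 -m crank '[[0,0,0,0,0,0],[0,0,0.01,0,0,0],[0,0,0.02,0,0,0],[0,0,0.02,0,0,0],[0,0,0.02,0,0,0],[0,0,0.02,0,0,0],[0,0,0.02,0,0,0],[0,0,0.02,0,0,0]]'; python3 h.py 553.8 -50.3 116 58.4 1
```

```text
time: 56.3
eef_pos: [551.2, -52.8, 157.1]
eef_rot: [0.001, 0.276, 0.961, -0.0]
contact_force: [0.4, -0.2, -2.1]
opening: 0.671
finger_force: 30.0
time: 57.3
eef_pos: [551.6, -49.4, 136.2]
eef_rot: [0.0, 0.276, 0.961, 0.0]
contact_force: [-0.7, -0.1, -1.6]
opening: 0.675
finger_force: 30.0
at [551.6 -49.4 136.2] yaw 57.9 q7 1.23 t 57.3 shift [-0.0023, 0.0004, 0.0202] turn [0.0, 0.0, -0.5]
```

```bash
python3 -m crank '[[-0.0023,0.0004,0.01,0,0,-0.5],[-0.0023,0.0004,0.02,0,0,-0.5],[-0.0023,0.0004,0.02,0,0,-0.5],[-0.0023,0.0004,0.024,0,0,-0.5],[-0.0023,0.0004,0.028,0,0,-0.5],[-0.0023,0.0004,0.032,0,0,-0.5],[-0.0023,0.0004,0.035,0,0,-0.5],[-0.0023,0.0004,0.035,0,0,-0.5]]'; python3 h.py 553.8 -50.3 90 58.4 1
```

```text
time: 58.3
eef_pos: [553.6, -50.2, 100.8]
eef_rot: [-0.0, 0.272, 0.962, -0.0]
contact_force: [0.9, -0.1, -1.2]
opening: 0.673
finger_force: 30.0
at [553.6 -50.2 100.8] yaw 58.4 q7 1.27 t 58.3 shift [-0.0002, 0.0001, 0.0108] turn [-0.0, -0.0, 0.0]
```

Free on the shaft. Down over the key to 80 mm (TCP about 87) and release.

```bash
python3 -m crank '[[0,0,0.003,0,0,0],[0,0,0.006,0,0,0],[0,0,0.009,0,0,0],[0,0,0.011,0,0,0],[0,0,0.0125,0,0,0],[0,0,0.0137,0,0,0],[0,0,0.0137,0,0,0],[0,0,0.0137,0,0,0]]'; python3 -m crank '[[0,0,0,0,0,0],[0,0,0,0,0,0],[0,0,0,0,0,0],[0,0,-0.01,0,0,0],[0,0,-0.04,0,0,0],[0,0,-0.07,0,0,0],[0,0,-0.09,0,0,0],[0,0,-0.1,0,0,0]]' 0.075;python3 - <<'E'
from h import *
t=cap("top"); s=cap("scene")
def crop(c,x,y,w,h,k): return cv2.resize(c["frame"][y:y+h,x:x+w],None,fx=k,fy=k,interpolation=cv2.INTER_CUBIC)
cv2.imwrite("pics/y3.png",np.hstack([crop(s,250,190,60,60,6),crop(t,335,135,60,60,6)]))
hsv=cv2.cvtColor(t["frame"],cv2.COLOR_BGR2HSV); R0=slice(140,185),slice(330,385)
red=np.zeros(hsv.shape[:2],np.uint8); red[R0]=(cv2.inRange(hsv,(0,150,50),(7,255,255))|cv2.inRange(hsv,(172,150,50),(180,255,255)))[R0]
w=np.zeros_like(red); w[R0]=cv2.inRange(hsv,(0,0,150),(180,70,255))[R0]
k=red|w
for n,m in(("red+white",k),("white",w)):
    v,u=np.nonzero(m); P=np.array([ray(t,a,b,28)[:2] for a,b in zip(u,v)],np.float32)
    if len(P)>3: r=cv2.minAreaRect(P); print(n,len(u),P.mean(0).round(1),np.round(r[0],1),np.round(r[1],1),round(r[2],1))
# seat heights seen from scene depth
C=cloud(s); 
for nm,lo,hi in(("yellow",(20,150,60),(32,255,255)),):
    q=cv2.inRange(cv2.cvtColor(s["frame"],cv2.COLOR_BGR2HSV),lo,hi)[200:250,250:310]>0; Z=C[200:250,250:310][q]; print(nm,np.percentile(Z[:,2],[50,80,95]).round(1))
goal(639.5,-270,100,-85.4)
E
```

```text
time: 59.3
eef_pos: [553.6, -50.2, 87.3]
eef_rot: [-0.0, 0.272, 0.962, -0.0]
contact_force: [-0.2, 0.7, -2.1]
opening: 0.673
finger_force: 30.0
time: 60.3
eef_pos: [554.3, -50.3, 189.0]
eef_rot: [0.001, 0.272, 0.962, 0.0]
contact_force: [0.1, 0.1, -0.4]
opening: 0.813
finger_force: 0.0
red+white 195 [ 639.  -270.7] [ 638.3 -270.2] [48.1 56.2] 87.8
white 18 [ 639.9 -271.3] [ 640.2 -271.3] [ 5.1 32.9] 59.3
yellow [ 96.6  98.2 100. ]
at [554.2 -50.3 188.4] yaw 58.4 q7 1.21 t 60.4 shift [-0.1876, -0.1427, 0.0885] turn [0.0, 0.1, -36.2]
```

View pics/y3.png

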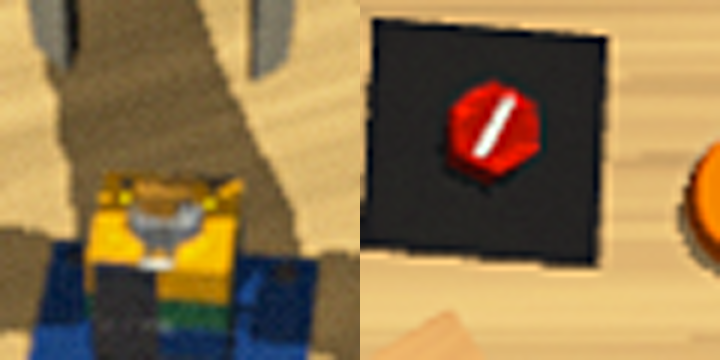

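All three heads are stacked: yellow's top is at 98 mm and its mark at (155,262) is over the key. The nut is on the mat at (495,128), its bar at about -30.7°. Fetching it, aligned with its flats (tool yaw -30.7°).

```bash
python3 h.py 639.2 -270.5 110 -30.7 1
```

```text
at [554.2 -50.3 188.4] yaw 58.4 q7 1.21 t 60.4 shift [-0.1876, -0.1433, 0.0785] turn [0.1, 0.0, 89.1]
```

```bash
python3 -m crank '[[-0.02,-0.015,0,0,0,10],[-0.045,-0.035,0,0,0,20],[-0.07,-0.055,0,0,0,30],[-0.1,-0.075,0,0,0,40],[-0.13,-0.1,0,0,0,50],[-0.16,-0.12,0.02,0,0,60],[-0.1876,-0.143,0.05,0,0,70],[-0.1876,-0.143,0.0785,0,0,80]]' 0.065;  python3 -m crank '[[0,0,0,0,0,9],[0,0,0.02,0,0,9],[0,0,0.04,0,0,9],[0,0,0.04,0,0,9],[0,0,0.04,0,0,9],[0,0,0.04,0,0,9],[0,0,0.04,0,0,9],[0,0,0.04,0,0,9]]'; python3 h.py 639.2 -270.5 5.5 -30.7 1
```

```text
time: 61.4
eef_pos: [637.7, -274.1, 106.7]
eef_rot: [0.001, 0.83, 0.558, -0.001]
contact_force: [1.1, 1.3, 0.0]
opening: 0.711
finger_force: 0.0
time: 62.4
eef_pos: [638.8, -270.3, 69.2]
eef_rot: [0.0, 0.868, 0.496, 0.0]
contact_force: [-0.3, 0.0, -0.1]
opening: 0.71
finger_force: 0.0
at [ 638.8 -270.3   69.2] yaw -30.6 q7 0.3 t 62.4 shift [0.0, 0.0004, 0.0637] turn [0.0, -0.0, 0.1]
```

```bash
python3 -m crank '[[0,0,0.02,0,0,0],[0,0,0.04,0,0,0],[0,0,0.055,0,0,0],[0,0,0.062,0,0,0],[0,0,0.0635,0,0,0],[0,0,0.0635,0,0,0],[0,0,0.0635,0,0,0],[0,0,0.0635,0,0,0]]'; python3 -m crank '[[0,0,0,0,0,0],[0,0,0,0,0,0],[0,0,0,0,0,0],[0,0,0,0,0,0],[0,0,0,0,0,0],[0,0,0,0,0,0],[0,0,0,0,0,0],[0,0,0,0,0,0]]' 0.035;python3 h.py 639 -270.5 5.5 -30.7 1
```

```text
time: 63.4
eef_pos: [638.9, -270.3, 5.7]
eef_rot: [0.0, 0.868, 0.496, 0.0]
contact_force: [0.6, 0.3, 0.4]
opening: 0.711
finger_force: 0.0
time: 64.4
eef_pos: [638.7, -270.3, 5.4]
eef_rot: [0.0, 0.869, 0.496, 0.0]
contact_force: [-0.8, 0.6, 2.2]
opening: 0.506
finger_force: 30.0
at [ 638.7 -270.3    5.4] yaw -30.6 q7 0.34 t 64.4 shift [-0.0, 0.0004, -0.0001] turn [0.0, -0.0, 0.1]
```

```bash
python3 -m crank '[[0,0,-0.02,0,0,0],[0,0,-0.06,0,0,0],[0,0,-0.1,0,0,0],[0,0,-0.145,0,0,0],[0,0,-0.145,0,0,0],[0,0,-0.145,0,0,0],[0,0,-0.145,0,0,0],[0,0,-0.145,0,0,0]]'; python3 h.py 553.8 -50.3 150 -27 1
```

```text
time: 65.4
eef_pos: [638.2, -270.0, 149.2]
eef_rot: [-0.001, 0.869, 0.496, -0.001]
contact_force: [-0.1, -0.3, -1.3]
opening: 0.505
finger_force: 30.0
at [ 638.2 -270.   149.2] yaw -30.6 q7 0.25 t 65.4 shift [0.1462, -0.1844, -0.0005] turn [-0.1, 0.0, -3.6]
```

```bash
python3 -m crank '[[0.02,-0.025,0,0,0,-1],[0.05,-0.06,0,0,0,-2],[0.08,-0.1,0,0,0,-3],[0.11,-0.14,0,0,0,-3.6],[0.135,-0.17,0,0,0,-3.6],[0.146,-0.184,0,0,0,-3.6],[0.146,-0.184,0,0,0,-3.6],[0.146,-0.184,0,0,0,-3.6]]'; python3 - <<'E'
from h import *
goal(553.8,-50.3,122,-27,True)
s=cap("scene"); cv2.imwrite("pics/n5.png",cv2.resize(s["frame"][180:250,240:320],None,fx=7,fy=7,interpolation=cv2.INTER_CUBIC))
E
```

```text
time: 66.4
eef_pos: [554.7, -52.1, 150.4]
eef_rot: [0.0, 0.853, 0.522, -0.0]
contact_force: [0.1, 0.0, -0.7]
opening: 0.502
finger_force: 30.0
at [554.7 -52.1 150.4] yaw -27.0 q7 0.02 t 66.4 shift [0.0012, -0.0017, 0.0284] turn [0.0, 0.0, -0.0]
```

View pics/n5.png

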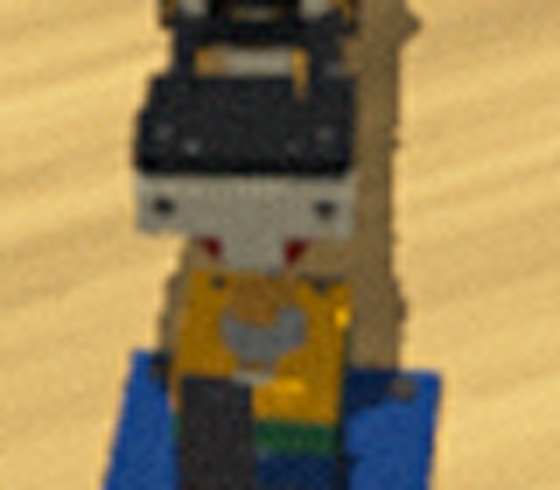

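The nut's red sides show evenly either side of the near finger, at (210,250) and (293,250), and the stack below is in order. Lowering onto the stud.

```bash
python3 -m crank '[[0.0012,-0.0017,0.008,0,0,0],[0.0012,-0.0017,0.016,0,0,0],[0.0012,-0.0017,0.022,0,0,0],[0.0012,-0.0017,0.022,0,0,0],[0.0012,-0.0017,0.026,0,0,0],[0.0012,-0.0017,0.03,0,0,0],[0.0012,-0.0017,0.033,0,0,0],[0.0012,-0.0017,0.033,0,0,0]]'; python3 h.py 553.8 -50.3 109 -27 1
```

```text
time: 67.45
eef_pos: [553.4, -49.1, 117.1]
eef_rot: [-0.0, 0.852, 0.523, -0.0]
contact_force: [-1.0, 0.7, -2.0]
opening: 0.501
finger_force: 30.0
at [553.4 -49.1 117.1] yaw -27.0 q7 0.05 t 67.5 shift [-0.0009, 0.0009, 0.0081] turn [-0.0, 0.0, 0.0]
```

```bash
python3 -m crank '[[-0.0006,0.0005,0.002,0,0,0],[-0.0006,0.0005,0.004,0,0,0],[-0.0006,0.0005,0.006,0,0,0],[-0.0006,0.0005,0.008,0,0,0],[-0.0006,0.0005,0.0085,0,0,0],[-0.0006,0.0005,0.0085,0,0,0],[-0.0006,0.0005,0.0085,0,0,0],[-0.0006,0.0005,0.0085,0,0,0]]'; python3 h.py 553.8 -50.3 109 -27 1
```

```text
time: 68.45
eef_pos: [553.7, -49.7, 108.8]
eef_rot: [-0.0, 0.852, 0.523, 0.0]
contact_force: [-0.3, 2.6, -1.0]
opening: 0.502
finger_force: 30.0
at [553.7 -49.7 108.8] yaw -27.0 q7 0.06 t 68.5 shift [-0.0005, 0.0004, -0.0002] turn [-0.0, -0.0, 0.0]
```

```bash
python3 -m crank '[[0,0,0.0003,0,0,-8],[0,0,0.0003,0,0,-17],[0,0,0.0003,0,0,-26],[0,0,0.0003,0,0,-35],[0,0,0.0003,0,0,-44],[0,0,0.0003,0,0,-53],[0,0,0.0003,0,0,-62],[0,0,0.0003,0,0,-70]]'; python3 -m crank '[[0,0,0,0,0,-2],[0,0,0,0,0,-4],[0,0,0,0,0,-6],[0,0,0,0,0,-8],[0,0,0,0,0,-10],[0,0,0,0,0,-10],[0,0,0,0,0,-10],[0,0,0,0,0,-10]]'; python3 -c "
from h import *
goal(553.8,-50.3,108.5,58.4,True); print(observe()['torque'])"
```

```text
time: 69.45
eef_pos: [554.3, -49.8, 108.7]
eef_rot: [0.001, 0.396, 0.918, 0.0]
contact_force: [-0.4, 1.3, -1.2]
opening: 0.501
finger_force: 30.0
time: 70.45
eef_pos: [553.5, -50.0, 108.5]
eef_rot: [-0.0, 0.317, 0.948, -0.0]
contact_force: [-0.7, -0.3, -1.1]
opening: 0.5
finger_force: 30.0
at [553.5 -50.  108.5] yaw 53.0 q7 1.19 t 70.5 shift [-0.0004, -0.0001, -0.0] turn [-0.0, -0.0, -5.4]
[-0.07444689  0.14465834 -0.05410664]
```

Free so far (yaw 53°). Turn on to the stop.

```bash
python3 -m crank '[[0,0,0,0,0,-1],[0,0,0,0,0,-2],[0,0,0,0,0,-3],[0,0,0,0,0,-4],[0,0,0,0,0,-5],[0,0,0,0,0,-6],[0,0,0,0,0,-6],[0,0,0,0,0,-6]]'; python3 -c "
from h import *
goal(553.8,-50.3,108.5,58.4,True); print(observe()['torque'])";  python3 -m crank '[[0,0,0,0,0,-1],[0,0,0,0,0,-2],[0,0,0,0,0,-3],[0,0,0,0,0,-4],[0,0,0,0,0,-5],[0,0,0,0,0,-6],[0,0,0,0,0,-6],[0,0,0,0,0,-6]]'; python3 -c "
from h import *
goal(553.8,-50.3,108.5,58.4,True); print(observe()['torque'])"
```

```text
time: 71.45
eef_pos: [552.9, -49.8, 108.4]
eef_rot: [-0.001, 0.267, 0.964, -0.0]
contact_force: [-4.8, 0.3, 1.0]
opening: 0.501
finger_force: 30.0
at [552.9 -49.8 108.4] yaw 59.1 q7 1.27 t 71.5 shift [-0.001, 0.0, -0.0001] turn [-0.0, -0.1, 0.7]
[ 0.07942105  1.22646726 -0.0111979 ]
time: 72.45
eef_pos: [552.8, -49.8, 108.3]
eef_rot: [-0.001, 0.216, 0.976, 0.0]
contact_force: [-5.8, 0.8, 1.5]
opening: 0.5
finger_force: 30.0
at [552.8 -49.8 108.3] yaw 65.0 q7 1.36 t 72.5 shift [-0.0011, -0.0001, -0.0002] turn [-0.0, -0.1, 6.6]
[ 0.21163333  1.32695362 -0.54936967]
```

```bash
python3 -m crank '[[0,0,0,0,0,-1],[0,0,0,0,0,-2],[0,0,0,0,0,-3],[0,0,0,0,0,-3],[0,0,0,0,0,-3],[0,0,0,0,0,-3],[0,0,0,0,0,-3],[0,0,0,0,0,-3]]'; python3 -c "
from h import *
goal(553.8,-50.3,108.5,58.4,True); print(observe()['torque'])"
```

```text
time: 73.45
eef_pos: [553.0, -49.9, 108.4]
eef_rot: [-0.001, 0.191, 0.982, 0.0]
contact_force: [-5.5, 1.4, 1.1]
opening: 0.505
finger_force: 30.0
at [553.  -49.9 108.4] yaw 68.0 q7 1.4 t 73.5 shift [-0.0009, -0.0001, -0.0001] turn [0.0, -0.1, 9.6]
[ 0.24397752  1.18186784 -0.92612913]
```

Moment up to 0.93 N m: it is at the stop. Release, rise and look.

```bash
python3 -m crank '[[0,0,0,0,0,0],[0,0,0,0,0,0],[0,0,0,0,0,0],[0,0,0,0,0,0],[0,0,-0.02,0,0,0],[0,0,-0.05,0,0,0],[0,0,-0.08,0,0,0],[0,0,-0.1,0,0,0]]' 0.065; python3 -m crank '[[0,0.04,-0.02,0,0,0],[0,0.08,-0.04,0,0,0],[0,0.12,-0.05,0,0,0],[0,0.16,-0.05,0,0,0],[0,0.2,-0.05,0,0,0],[0,0.24,-0.05,0,0,0],[0,0.28,-0.05,0,0,0],[0,0.28,-0.05,0,0,0]]'; python3 - <<'E'
from h import *
t=cap("top"); s=cap("scene")
def crop(c,x,y,w,h,k): return cv2.resize(c["frame"][y:y+h,x:x+w],None,fx=k,fy=k,interpolation=cv2.INTER_CUBIC)
cv2.imwrite("pics/end.png",np.hstack([crop(s,245,190,65,65,6),crop(t,255,145,65,65,6)]))
hsv=cv2.cvtColor(t["frame"],cv2.COLOR_BGR2HSV); R0=slice(155,205),slice(265,310)
red=(cv2.inRange(hsv,(0,150,50),(7,255,255))|cv2.inRange(hsv,(172,150,50),(180,255,255)))
w=cv2.inRange(hsv,(0,0,170),(180,70,255)); n,l,st,ce=cv2.connectedComponentsWithStats(w[R0])
for m,nm in((red,"red"),(w,"white")):
    k=np.zeros_like(m); k[R0]=m[R0]
    if nm=="white": k&=cv2.dilate(red,np.ones((5,5),np.uint8))
    v,u=np.nonzero(k); P=np.array([ray(t,a,b,131)[:2] for a,b in zip(u,v)],np.float32)
    if len(P)>3: r=cv2.minAreaRect(P); print(nm,len(u),np.round(r[0],1),np.round(r[1],1),round(r[2],1))
C=cloud(t)[R0][red[R0]>0]; print(len(C),np.median(C[:,2]) if len(C) else None)
E
```

```text
time: 74.45
eef_pos: [554.2, -50.0, 210.0]
eef_rot: [0.001, 0.191, 0.982, 0.0]
contact_force: [0.7, 0.1, -0.6]
opening: 0.706
finger_force: 0.0
time: 75.45
eef_pos: [658.3, 214.3, 257.4]
eef_rot: [-0.001, 0.188, 0.982, 0.001]
contact_force: [-0.0, 0.1, 1.1]
opening: 0.712
finger_force: 0.0
red 159 [553.  -51.4] [44.1 45.2] 89.7
white 29 [559.  -50.1] [41.3 27.2] 89.7
159 130.58714734907525
```

View pics/end.png

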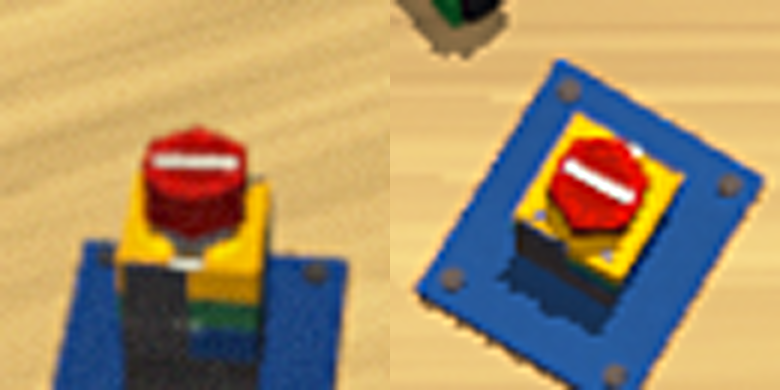

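The nut sits level on the stud (top at 131 mm, centre (553,-51)). Its bar runs from (563,165) to (633,197), about 65°, which is within 7° of the stand's y. The stack is in order, so I'm handing in.

```bash
python3 -c "
from workcell import *
print(sign_off())"
```

```text
the job is handed in; nothing more can be done
None
```

The job is done and handed in (no verdict was returned): key home, blue, green and yellow heads seated over it, and the red nut back on and turned to its stop, with the arm clear at about 75 s.

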